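# Pack the used filter holders into the transport case

## Task

Swing the transport case's clear lid right up so that it stands open, set the three used filter holders (tan disc on top) upright in the case, each in the pocket of its own colour and set down rather than dropped, and then lower the lid fully shut. Leave the two look-alike blanks with the black plug on top standing where they are.

Things in the scene. Friction and masses are not known exactly. Their poses are not given: they have to be found in the camera images.
- filter_red: used filter: upright round holder, 54 mm tall, loose, about 120 g: white lower body 36 mm across, 30 mm tall; above it a red flange 42 mm across (30 to 40 mm up) and a red collar 38 mm across, with a tan disc, 25 mm across, in the middle of its top. Origin: centre of its underside; z up. Yaw does not matter.
- filter_yellow: used filter: upright round holder, 54 mm tall, loose, about 120 g: white lower body 36 mm across, 30 mm tall; above it a yellow flange 42 mm across (30 to 40 mm up) and a yellow collar 38 mm across, with a tan disc, 25 mm across, in the middle of its top. Origin: centre of its underside; z up. Yaw does not matter.
- filter_blue: used filter: upright round holder, 54 mm tall, loose, about 120 g: white lower body 36 mm across, 30 mm tall; above it a blue flange 42 mm across (30 to 40 mm up) and a blue collar 38 mm across, with a tan disc, 25 mm across, in the middle of its top. Origin: centre of its underside; z up. Yaw does not matter.
- pocket_red: square red pocket tray fixed on the floor of the case, open at the top: 64 x 64 mm outside, 14 mm high, walls and floor 4 mm, inside 56 x 56 mm. Origin: centre of its underside, 5 mm above the table; axes as the case's. The three pockets stand in a row along the case's y, 78 mm apart, in any colour order, seen through the clear lid.
- pocket_yellow: square yellow pocket tray fixed on the floor of the case, open at the top: 64 x 64 mm outside, 14 mm high, walls and floor 4 mm, inside 56 x 56 mm. Origin: centre of its underside, 5 mm above the table; axes as the case's. The three pockets stand in a row along the case's y, 78 mm apart, in any colour order, seen through the clear lid.
- pocket_blue: square blue pocket tray fixed on the floor of the case, open at the top: 64 x 64 mm outside, 14 mm high, walls and floor 4 mm, inside 56 x 56 mm. Origin: centre of its underside, 5 mm above the table; axes as the case's. The three pockets stand in a row along the case's y, 78 mm apart, in any colour order, seen through the clear lid.
- blank_red: look-alike blank, to be left: upright round holder, 54 mm tall, loose, about 120 g: white lower body 36 mm across, 30 mm tall; above it a red flange 42 mm across (30 to 40 mm up) and a red collar 38 mm across, with a black plug (no tan disc), 25 mm across, in the middle of its top. Origin: centre of its underside; z up. Yaw does not matter.
- blank_blue: look-alike blank, to be left: upright round holder, 54 mm tall, loose, about 120 g: white lower body 36 mm across, 30 mm tall; above it a blue flange 42 mm across (30 to 40 mm up) and a blue collar 38 mm across, with a black plug (no tan disc), 25 mm across, in the middle of its top. Origin: centre of its underside; z up. Yaw does not matter.
- case: grey case, fixed to the table: 150 mm along x, 250 along y, 75 high, walls and floor 5 mm. Origin: centre of its underside; -x side faces the robot. Lid hinge: the top edge of the +x wall, along y through (75, 0, 75) mm. Lid's pull: at lid angle a the barrel's centre is at x = 75 - 178 cos a + 4 sin a, y = 0, z = 75 + 178 sin a + 4 cos a (mm, case frame).
- lid (a joint): angle of the clear, dark-framed lid (8 mm thick) in rad: 0 shut, 1.57 upright, stop 1.9; starts 0 to 0.4. A stiff hinge holds it where it is left; 2 to 4 N at the pull moves it. Pull: orange barrel, 18 mm diameter, 20 mm long along the case's y, on a neck at the middle of the lid's free edge; pinched on its flat ends by a tool pointing down, it pivots between the fingers.
Not all that is in view belongs to the job. What is shaped like the filter_blue but green is not meant. What is shaped like the filter_red but green is not meant.

How it is judged:
By the outcome, as a careful person would: the job done as asked, in the order asked, and still so for the second after the job is handed in, with the robot touching nothing.
It also fails if it takes over 120 s, if anything falls off the work surface, if the arm or the gripper's body presses on something with over 40 N, if the wrist force passes 120 N, or if a joint passes its speed limit or range.

## Robot

A 6-joint arm with a two-finger parallel gripper is mounted at the origin on the work surface. World frame = base frame: x ahead of the robot, y to its left, z up, the work surface at z = 0. Lengths are in m, angles in degrees, forces in N, time in s.
With the tool pointing down it reaches from about 0.35 to 0.875 m from the base axis. Payload 4.2 kg.
Tool frame: the origin (TCP) lies between the finger pads, 19 mm behind the fingertips; this is the grasp point; z points along the fingers, y is the line along which they close (so a half turn about z gives the same grasp; the last joint's range is limited). The gripper opens to 87 mm and grips with 3 to 60 N. Pads are 19 mm wide; open, the fingers measure 117 mm over their backs; the gripper's body (75 mm by 190 mm) begins 51 mm behind the grasp point.
Start: joints at [-57.319, 22.042, 0.453, 0, -68.411, -14.817], TCP at [0.192, -0.595, 0.241] pointing down, gripper open.
Joint ranges: [-179.83, 179.83], [-69.29, 118.12], [-61.27, 80.66], [-181.25, 117.63], [-171.15, -9.14], [-177.46, 177.46]. Speed limits (degrees/s): [159.86, 159.86, 180, 180, 180, 180].

## Interface

Orientations are given as a 3x3 rotation matrix whose columns are the frame's x, y, z axes.
In Python, from station import r, imaging, models gives the robot as it stands. The module is installed in compiled form; this text tells all that it offers.
- The arm moves only by the tool apply_moves, never from a script. Its argument "moves" is a list of rows, each a list of 2 entries, a list of its own where there are three numbers: the shift along the tool's x, y, z in m, then the turn about the tool's z in degrees. A call has 1 to 5 rows; each row shifts and turns the commanded pose from where the row before left it, along the tool's axes as they then stand; what a row does not reach is not made up. A row lasts 1/12 s, in which the tool goes at most 41.7 mm and 7.16 degrees, less where a joint would pass 70% of its speed; a pose out of reach is approached as far as the arm can. A call is refused whole if a number of a shift passes 0.0417 or a number of a turn 7.16, either way. A call with a gripper value outside its range is refused whole. "hand" is the finger opening in m, from 0 to 0.087, set as the call begins (left out, the last holds). The fingers move at their own pace and stop on an object; the grip force is fixed at half the most. Time passes only in rows, so rows that do not move let the fingers close. It gives the time, the measured TCP pose, the force, the opening and the grip force at its end, in the units of the state.
- r.sense(): the state, without advancing time (a new reading comes with each control period).
- imaging.capture(name): name is "scene" or "top" or "wrist"; returns a dict with "frame" (384x512x3 uint8, blue, green, red), "intrinsics" (3x3 intrinsics, pixels), "eye" and "orientation" of the camera in the world. Camera axes: x right, y down, z forward; pixel columns grow to the right and rows downward; lengths in m; the calibration is good to about 2 mm. A picture is of the moment at which its call begins. There is no depth.
- r.finish_job(): hands the job in; it is judged then, once.
Trained networks look in a picture, given as the dict that the camera call returned (one of the last four; its "shot" number tells which), for a name from the list of things; names that differ only in an ending like _2 or _b are one class to them, and where a whole thing is asked for, a point or a joint stands for the part that bears it (a point fixed in the world has none). Each returns a list of dicts, best first, with "confidence" (0 to 1); they miss things now and then, are a little off and sometimes report something else, mostly with a low value. They report only what shows in the picture. A call takes as long as a camera call. They do not tell look-alikes from the thing itself.
- models.cut_out(picture, target): "region" (384x512 bool, what is visible of it) and "extent" ([left, top, width, height] as shares, 0 to 1, of the picture: columns of its width, rows of its height, round what is visible of it).
- models.place_of(picture, target): "at" ([column, row] as shares, 0 to 1, of the picture: columns of its width, rows of its height: a listed point, or the origin of a listed thing).
The state is a dict: "time_s": time; "joints": joint angles; "joint_velocities": joint speeds; "effort": joint torques, N m; "tcp_pos": TCP position; "ee_rot": TCP orientation; "wrist_force": force on the tool from outside, world axes, zero at the start; "moment": the same for the moment, N m; "gripper_width": opening from 0.0 (shut) to 1.0 (fully open); "gripper_force": force on a finger pad.
Only numpy, scipy, OpenCV 4.12 (cv2) and the standard library are available. Lean on these libraries where they do the work, as an engineer would, in place of code of your own. Each camera call takes 0.05 s, during which the arm holds its last target. There are 200 camera calls.

## Working session

There is one attempt and no reset: what is moved stays moved. The work goes in short steps, Python scripts to look and compute and a tool call to move; the robot and the scene stay as the last step left them, time stands still between calls to the robot, and variables do not carry over. Pictures are saved under pics/ and viewed, at most 14 in all, crops included, and the job is handed in when it is done.

Besides the shell and the picture viewer there is one more tool, called after "Emit:" as name(argument=value, ...), one argument or row to a line, values as JSON. apply_moves: Moves the arm, as the interface text tells. Its arguments: {"type":"object","properties":{"moves":{"type":"array"},"hand":{"type":"number"}},"required":["moves"]}

```bash
mkdir -p pics
cat > h.py <<'E'
import numpy as np,cv2
from station import r,imaging,models
def ray(p,uv):
    K=np.array(p["intrinsics"]);d=np.array(p["orientation"])@np.linalg.inv(K)@np.array([uv[0],uv[1],1.])
    return np.array(p["eye"]),d/np.linalg.norm(d)
def onz(p,uv,z):
    e,d=ray(p,uv);return e+d*(z-e[2])/d[2]
def tri(L):
    A=np.zeros((3,3));b=np.zeros(3)
    for p,uv in L:
        e,d=ray(p,uv);M=np.eye(3)-np.outer(d,d);A+=M;b+=M@e
    x=np.linalg.solve(A,b)
    return x,[float(np.linalg.norm((np.eye(3)-np.outer(ray(p,uv)[1],ray(p,uv)[1]))@(x-p["eye"]))) for p,uv in L]
def px(a): return np.array(a)*[512,384]
def proj(p,X):
    c=np.array(p["orientation"]).T@(np.array(X)-p["eye"]);q=np.array(p["intrinsics"])@c;return q[:2]/q[2]
E
python3 - <<'E'
from h import *
np.set_printoptions(precision=3,suppress=True)
s=r.sense();print(s["time_s"],s["tcp_pos"],s["ee_rot"],s["gripper_width"],s["wrist_force"])
ims=[]
for n in("scene","top","wrist"):
    p=imaging.capture(n);print(n,np.array(p["eye"]),np.array(p["orientation"]).tolist(),p["intrinsics"][0][0]);ims.append(p["frame"])
    if n=="wrist": cv2.imwrite("pics/w0.png",p["frame"]);continue
    for t in("filter_red","filter_yellow","filter_blue","blank_red","blank_blue","pocket_red","pocket_yellow","pocket_blue","case","lid"):
        print(t,[(px(d["at"]).round(1).tolist(),round(d["confidence"],2),onz(p,px(d["at"]),0.0)[:2].round(3).tolist()) for d in models.place_of(p,t)[:4]])
cv2.imwrite("pics/s0.png",cv2.resize(ims[0],(800,600),interpolation=cv2.INTER_CUBIC))
cv2.imwrite("pics/t0.png",cv2.resize(ims[1],(800,600),interpolation=cv2.INTER_CUBIC))
E
```

```text
0.0 [ 0.192 -0.594  0.24 ] [[-0.952 -0.307 -0.001]
 [-0.307  0.952  0.002]
 [ 0.     0.002 -1.   ]] 0.9994427489796792 [ 0.127  0.545 -0.354]
scene [ 1.051 -0.346  0.759] [[0.5892990438005951, 0.576684704999455, -0.5658280551504985], [0.8078576627991829, -0.4289514414376399, 0.40418641435012675], [-0.009624636738372449, -0.69529519767381, -0.7186598322289846]] 353.149891482572
filter_red [([307.8, 138.7], 0.76, [0.357, 0.405]), ([304.2, 154.5], 0.68, [0.414, 0.336])]
filter_yellow [([205.8, 280.8], 0.72, [0.627, -0.176])]
filter_blue [([102.7, 292.8], 0.91, [0.509, -0.389]), ([136.0, 299.6], 0.57, [0.572, -0.332])]
blank_red [([174.2, 230.1], 0.63, [0.442, -0.164])]
blank_blue [([117.2, 257.7], 0.53, [0.435, -0.324])]
pocket_red []
pocket_yellow []
pocket_blue []
case [([270.4, 227.7], 0.8, [0.591, 0.051])]Traceback (most recent call last):
  File "<stdin>", line 9, in <module>
ValueError: it knows: blank_blue, blank_red, case, filter_blue, filter_red, filter_yellow, pocket_blue, pocket_red, pocket_yellow
```

Run:
```python
from h import *
np.set_printoptions(precision=3,suppress=True)
ims=[]
for n in("scene","top"):
    p=imaging.capture(n);ims.append(p["frame"])
    if n=="scene": continue
    print(n,np.array(p["eye"]),np.array(p["orientation"]).tolist(),p["intrinsics"][0][0])
    for t in("filter_red","filter_yellow","filter_blue","blank_red","blank_blue","pocket_red","pocket_yellow","pocket_blue","case"):
        print(t,[(px(d["at"]).round(1).tolist(),round(d["confidence"],2),onz(p,px(d["at"]),0.0)[:2].round(3).tolist()) for d in models.place_of(p,t)[:4]])
cv2.imwrite("pics/s0.png",cv2.resize(ims[0],(800,600),interpolation=cv2.INTER_CUBIC))
cv2.imwrite("pics/t0.png",cv2.resize(ims[1],(800,600),interpolation=cv2.INTER_CUBIC))
```

```text
top [0.314 0.021 1.165] [[-0.07937522379396572, -0.9758727801621851, 0.20340081314042327], [-0.996844697689948, 0.07780184654969066, -0.015732811601692744], [-0.0004717362545217268, -0.2040078175266475, -0.9789691455060879]] 445.9464461074316
filter_red [([124.9, 244.1], 0.68, [0.42, 0.34]), ([98.7, 265.9], 0.6, [0.369, 0.409])]
filter_yellow [([317.2, 151.3], 0.69, [0.628, -0.185])]
filter_blue [([370.7, 168.9], 0.83, [0.568, -0.323]), ([394.7, 192.7], 0.57, [0.499, -0.377]), ([226.7, 171.8], 0.29, [0.591, 0.064])]
blank_red [([317.8, 219.8], 0.72, [0.443, -0.166])]
blank_blue [([370.5, 215.7], 0.53, [0.443, -0.305])]
pocket_red []
pocket_yellow []
pocket_blue [([126.7, 242.1], 0.59, [0.424, 0.335])]
case [([225.0, 172.7], 0.61, [0.589, 0.068])]
```

View pics/s0.png

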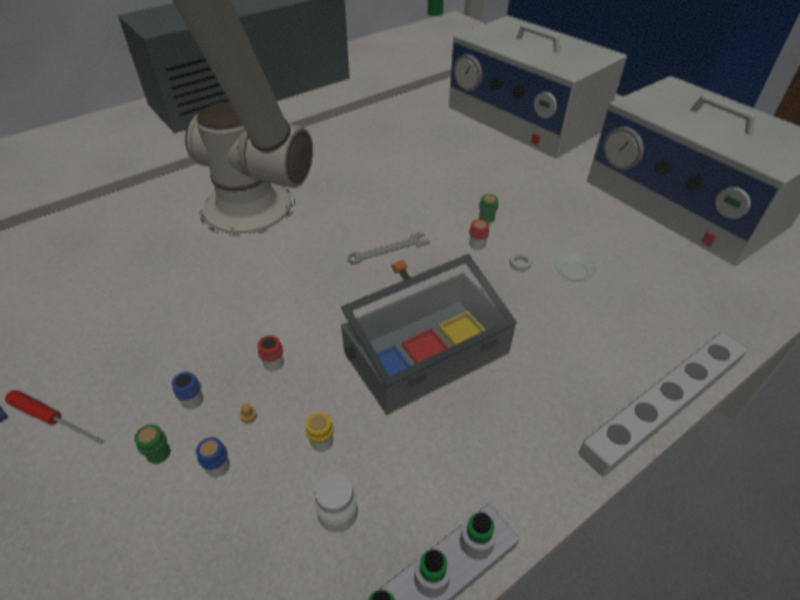

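View pics/t0.png

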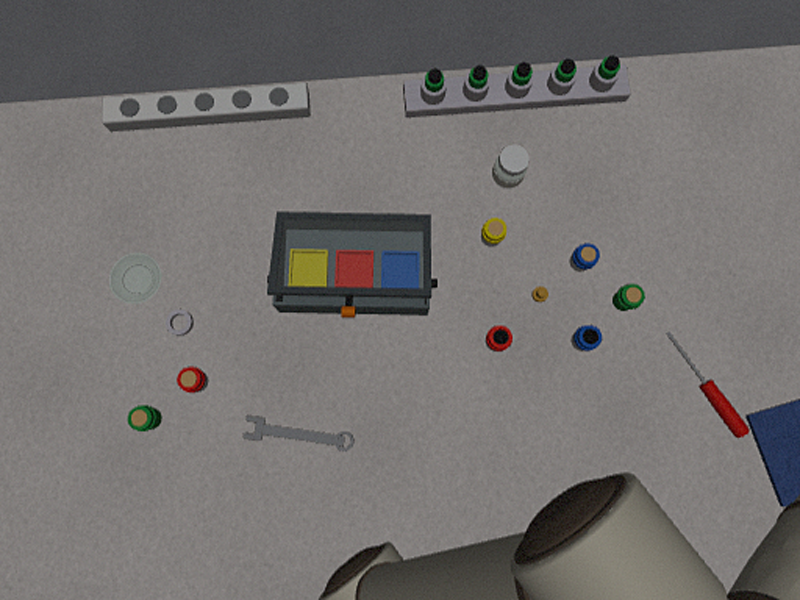

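Scene (800×600): the pockets run blue (392,360), red (424,346), yellow (461,328), with the orange pull at (400,267).

Candidates, as scene / top pixels:
- **Red:** red with a tan disc (479,230)/(191,379) is filter_red. Red with a black plug (270,348)/(499,338) is the blank. The green one (488,207)/(143,418) is not meant.
- **Blue:** blue with a tan disc (211,453)/(586,257) is filter_blue. Blue with a black plug (186,386)/(587,338) is the blank. The green one (151,440)/(629,296) is not meant.
- **Yellow:** (319,428)/(494,231) is the only match. The small tan knob at (248,412) is not a filter.

Next I triangulate by colour and check the choices in a close crop.

```bash
cat > m.py <<'E'
from h import *
np.set_printoptions(precision=4,suppress=True)
def cen(p,lo,hi,guess,rad,S=110,V=60):
    h=cv2.cvtColor(p["frame"],cv2.COLOR_BGR2HSV);m=cv2.inRange(h,(lo,S,V),(hi,255,255))
    if lo==0 and hi<9: m|=cv2.inRange(h,(173,S,V),(180,255,255))
    yy,xx=np.mgrid[:384,:512];m[(xx-guess[0])**2+(yy-guess[1])**2>rad**2]=0
    ys,xs=np.nonzero(m);return np.array([xs.mean(),ys.mean()]) if len(xs) else np.array([np.nan]*2),len(xs)
E
python3 - <<'E'
from m import *
S=imaging.capture("scene");T=imaging.capture("top");k=.64
for n,lo,hi,gs,gt,rad in[("pull",5,20,(400,267),(348,312),8),("pk_yel",20,35,(461,328),(308,268),22),("pk_red",0,5,(424,346),(354,268),22),("pk_blue",100,125,(392,360),(401,270),22)]:
    a,na=cen(S,lo,hi,np.array(gs)*k,rad);b,nb=cen(T,lo,hi,np.array(gt)*k,rad)
    print(n,a,na,b,nb,tri([(S,a),(T,b)]), onz(T,b,.009),onz(S,a,.009))
# tan discs / tops
for n,gs,gt in[("f_red",(480,225),(190,379)),("f_yel",(319,421),(494,230)),("f_blue",(210,446),(586,256))]:
    a,na=cen(S,8,22,np.array(gs)*k,8,50,60);b,nb=cen(T,8,22,np.array(gt)*k,8,50,60)
    print(n,a,na,b,nb,tri([(S,a),(T,b)]),onz(T,b,.054))
cr=lambda p,c,w:cv2.resize(p["frame"][int(c[1]*k)-w:int(c[1]*k)+w,int(c[0]*k)-w:int(c[0]*k)+w],(390,290),interpolation=cv2.INTER_CUBIC)
cv2.imwrite("pics/c0.png",np.vstack([np.hstack([cr(T,(190,390),36),cr(T,(545,285),60)]),np.hstack([cr(T,(350,265),62),cr(S,(425,330),62)])]))
E
```

```text
pull [255.5641 169.8205] 39 [222.0645 199.0484] 62 (array([0.4946, 0.0736, 0.1311]), [0.0007310734848750924, 0.0007310734848750858]) [0.5164 0.0805 0.009 ] [0.386  0.1542 0.009 ]
pk_yel [294.4496 209.6974] 347 [196.9561 171.0017] 592 (array([0.5933, 0.1386, 0.0183]), [0.0029833166443933488, 0.0029833166443932802]) [0.5972 0.1421 0.009 ] [0.5864 0.1417 0.009 ]
pk_red [271.3674 220.5525] 362 [226.3924 171.5731] 581 (array([0.5858, 0.0615, 0.0187]), [0.002512220790465349, 0.0025122207904652648]) [0.5895 0.0641 0.009 ] [0.5787 0.0645 0.009 ]
pk_blue [251.1376 230.2936] 218 [255.5613 172.2211] 579 (array([ 0.5801, -0.0098,  0.0227]), [0.003480221441684174, 0.0034802214416841328]) [ 0.5815 -0.0132  0.009 ] [ 0.5729 -0.0003  0.009 ]
f_red [307.4167 142.6944] 36 [120.3553 241.8026] 76 (array([0.4213, 0.3365, 0.0538]), [5.16909473622018e-05, 5.169094736215449e-05]) [0.4213 0.3365 0.054 ]
f_yel [203.3762 269.5446] 101 [317.0147 145.75  ] 68 (array([ 0.6284, -0.1768,  0.0539]), [0.0004787421239361659, 0.00047874212393614086]) [ 0.6286 -0.1763  0.054 ]
f_blue [133.2308 286.5   ] 78 [376.0299 162.0299] 67 (array([ 0.5731, -0.3242,  0.0533]), [0.00125007139185075, 0.0012500713918508983]) [ 0.5733 -0.3228  0.054 ]
```

View pics/c0.png

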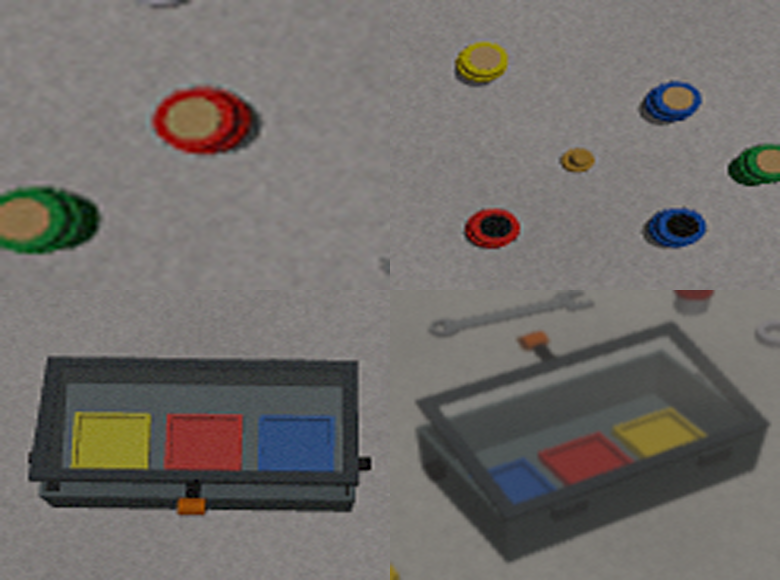

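The choices hold: tan-topped red at the left group, yellow at upper left, and blue at upper right, with black-plug blanks below. From the triangulation, the case origin is about (0.588, 0.064) with yaw −5.8°, and the lid is at about 0.30 rad. Now I turn the tool onto the case axes and travel over the pull.

Emit:
apply_moves(
  moves=[
    [[0, 0, 0], 7],
    [[0, 0, 0], 7],
    [[0, 0, 0], 7],
    [[0, 0, 0], 2.7],
    [[-0.013, 0.0386, 0], 0],
  ],
  hand=0.06,
)

```text
time_s: 1.57
tcp_pos: [0.2073, -0.5614, 0.2399]
ee_rot: [[-0.994, 0.108, -0.001], [0.108, 0.994, -0.001], [0.001, -0.001, -1.0]]
wrist_force: [2.4, 0.1, 0.4]
gripper_width: 0.731
gripper_force: 0.0
```

Emit:
apply_moves(
  moves=[
    [[-0.013, 0.0386, 0], 0],
    [[-0.013, 0.0386, 0], 0],
    [[-0.013, 0.0386, 0], 0],
    [[-0.013, 0.0386, 0], 0],
    [[-0.013, 0.0386, 0], 0],
  ],
)

```text
time_s: 1.98
tcp_pos: [0.2932, -0.3707, 0.2414]
ee_rot: [[-0.995, 0.102, 0.0], [0.102, 0.995, -0.0], [-0.001, -0.0, -1.0]]
wrist_force: [1.1, 0.2, 0.2]
gripper_width: 0.692
gripper_force: 0.0
```

Emit:
apply_moves(
  moves=[
    [[-0.013, 0.0386, 0], 0],
    [[-0.013, 0.0386, 0], 0],
    [[-0.013, 0.0386, 0], 0],
    [[-0.013, 0.0386, 0], 0],
    [[-0.013, 0.0386, 0], 0],
  ],
)

```text
time_s: 2.4
tcp_pos: [0.3776, -0.1851, 0.2418]
ee_rot: [[-0.995, 0.102, 0.001], [0.102, 0.995, -0.0], [-0.001, -0.0, -1.0]]
wrist_force: [1.5, -0.6, 0.6]
gripper_width: 0.69
gripper_force: 0.0
```

Emit:
apply_moves(
  moves=[
    [[-0.013, 0.0386, 0], 0],
    [[-0.013, 0.0386, 0], 0],
    [[-0.013, 0.0386, 0], 0],
    [[-0.013, 0.0386, 0], 0],
    [[0, 0, 0], 0],
  ],
)

```text
time_s: 2.82
tcp_pos: [0.4476, -0.0338, 0.2417]
ee_rot: [[-0.995, 0.095, 0.003], [0.095, 0.995, 0.001], [-0.003, 0.001, -1.0]]
wrist_force: [0.6, -1.1, 0.3]
gripper_width: 0.692
gripper_force: 0.0
```

```bash
cat >> m.py <<'E'
PSI=np.radians(-5.8);O=np.array([.588,.064])
def d(X):
    s=r.sense();t=np.array(X)-s["tcp_pos"];return np.array(s["ee_rot"]).T@t
E
python3 - <<'E'
from m import *
s=r.sense();print(s["time_s"],s["tcp_pos"],s["ee_rot"],s["gripper_width"])
print("to pull",d([.4946,.0736,.1311]))
p=imaging.capture("wrist");print(p["eye"]);print(cen(p,5,20,(256,192),500,110,60))
c,n=cen(p,5,20,proj(p,[.4946,.0736,.131]),60);print(proj(p,[.4946,.0736,.131]),c,n,onz(p,c,.131))
cv2.imwrite("pics/w1.png",p["frame"])
E
```

```text
2.8167 [ 0.4476 -0.0338  0.2417] [[-0.9955  0.095   0.0032]
 [ 0.095   0.9955  0.0008]
 [-0.0031  0.0011 -1.    ]] 0.6924605153433591
to pull [-0.0363  0.1113  0.1109]
[ 0.3782 -0.0267  0.3843]
(array([342.7545, 275.3733]), 884)
[368.1511 225.69  ] [364.5417 243.8036] 168 [0.514  0.0701 0.131 ]
```

View pics/w1.png

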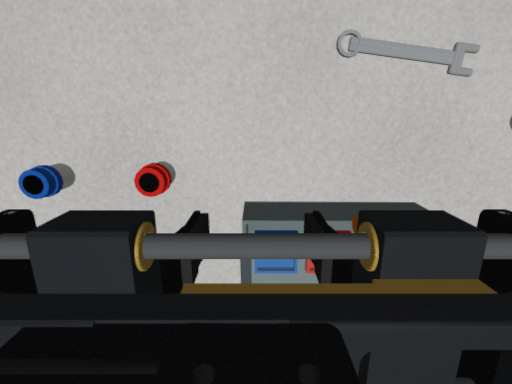

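The wrist view shows the blanks (153,180) and (41,182) and the case's left part, but the gripper hides the pull. I trust the two-view measurement (0.7 mm residual) and go on.

Emit:
apply_moves(
  moves=[
    [[-0.012, 0.037, 0], 0],
    [[-0.012, 0.037, 0], 0],
    [[-0.012, 0.037, 0], 0],
    [[0, 0, 0.03], 0],
    [[0, 0, 0], 0],
  ],
)

```text
time_s: 3.28
tcp_pos: [0.4893, 0.0681, 0.207]
ee_rot: [[-0.995, 0.102, -0.009], [0.102, 0.995, -0.002], [0.008, -0.003, -1.0]]
wrist_force: [-0.9, -0.3, -1.0]
gripper_width: 0.69
gripper_force: 0.0
```

Run:
```python
from m import *
print("to pull",d([.4946,.0736,.1311]),r.sense()["joints"])
S=imaging.capture("scene");cv2.imwrite("pics/s1.png",S["frame"][60:300,120:440].repeat(2,0).repeat(2,1))
```

```text
to pull [-0.0054  0.0062  0.0758] [  26.7156   11.2479  -20.1194   -0.1513  -59.1263 -122.4723]
```

View pics/s1.png

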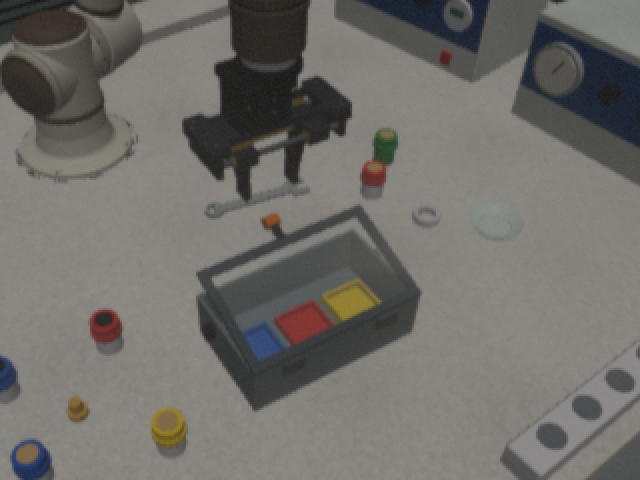

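The fingers straddle the orange pull (272,221 in the crop), so I go down and pinch it.

Emit:
apply_moves(
  moves=[
    [[-0.005, 0.006, 0.02], 0],
    [[0, 0, 0.03], 0],
    [[0, 0, 0.022], 0],
    [[0, 0, 0], 0],
    [[0, 0, 0], 0],
  ],
)

```text
time_s: 3.75
tcp_pos: [0.4972, 0.0722, 0.1399]
ee_rot: [[-0.995, 0.103, -0.001], [0.103, 0.995, -0.001], [0.001, -0.001, -1.0]]
wrist_force: [-0.4, 0.6, 1.3]
gripper_width: 0.688
gripper_force: 0.0
```

Run:
```python
from m import *
print("to pull",d([.4946,.0736,.1311]))
```

```text
to pull [0.0027 0.0012 0.0088]
```

Emit:
apply_moves(
  moves=[
    [[0.003, 0.001, 0.006], 0],
    [[0, 0, 0], 0],
    [[0, 0, 0], 0],
  ],
)

```text
time_s: 4.0
tcp_pos: [0.4948, 0.0749, 0.1345]
ee_rot: [[-0.995, 0.102, 0.002], [0.102, 0.995, 0.001], [-0.002, 0.001, -1.0]]
wrist_force: [0.6, -0.2, 0.0]
gripper_width: 0.689
gripper_force: 0.0
```

Emit:
apply_moves(
  moves=[
    [[0, 0, 0], 0],
    [[0, 0, 0], 0],
    [[0, 0, 0], 0],
    [[0, 0, 0], 0],
    [[0, 0, 0], 0],
  ],
  hand=0,
)

```text
time_s: 4.42
tcp_pos: [0.4945, 0.0749, 0.1333]
ee_rot: [[-0.995, 0.102, 0.0], [0.102, 0.995, 0.0], [-0.0, 0.0, -1.0]]
wrist_force: [-0.5, -0.5, -0.5]
gripper_width: 0.393
gripper_force: 0.0
```

Emit:
apply_moves(
  moves=[
    [[0, 0, 0], 0],
    [[0, 0, 0], 0],
    [[0, 0, 0], 0],
    [[0, 0, 0], 0],
    [[0, 0, 0], 0],
  ],
)

```text
time_s: 4.83
tcp_pos: [0.4937, 0.0705, 0.133]
ee_rot: [[-0.995, 0.101, -0.004], [0.101, 0.995, -0.008], [0.003, -0.008, -1.0]]
wrist_force: [5.7, -16.8, -1.8]
gripper_width: 0.225
gripper_force: 30.0
```

Emit:
apply_moves(
  moves=[
    [[0, 0, 0], 0],
    [[0, 0, 0], 0],
  ],
)

```text
time_s: 5.0
tcp_pos: [0.4937, 0.0705, 0.1329]
ee_rot: [[-0.995, 0.101, -0.004], [0.101, 0.995, -0.008], [0.003, -0.008, -1.0]]
wrist_force: [4.1, -17.2, -0.9]
gripper_width: 0.227
gripper_force: 30.0
```

Run:
```python
from m import *
# arc increments from a0 to 1.66 in tool axes (x=-casex, z=-z)
f=lambda a:np.array([75-178*np.cos(a)+4*np.sin(a),75+178*np.sin(a)+4*np.cos(a)])
A=np.linspace(.30,1.66,13);P=np.array([f(a) for a in A]);print(np.c_[A[1:],-np.diff(P,axis=0)].round(1), P[-1]-P[0])
```

```text
[[  0.4  -7.5 -18.7]
 [  0.5  -9.5 -17.8]
 [  0.6 -11.5 -16.6]
 [  0.8 -13.3 -15.2]
 [  0.9 -14.9 -13.6]
 [  1.  -16.4 -11.8]
 [  1.1 -17.6  -9.9]
 [  1.2 -18.6  -7.8]
 [  1.3 -19.4  -5.7]
 [  1.4 -19.9  -3.4]
 [  1.5 -20.1  -1.2]
 [  1.7 -20.1   1.1]] [188.7091 120.512 ]
```

Gripped, with 17 N sideways, so the pull sits about 4 mm lower in y than measured. I relieve that first, then swing along the arc.

Emit:
apply_moves(
  moves=[
    [[0, -0.004, 0], 0],
    [[0, 0, 0], 0],
    [[-0.0075, 0, -0.0187], 0],
    [[-0.0095, 0, -0.0178], 0],
    [[-0.0115, 0, -0.0166], 0],
  ],
)

```text
time_s: 5.42
tcp_pos: [0.521, 0.0674, 0.1856]
ee_rot: [[-0.995, 0.102, -0.005], [0.102, 0.995, -0.002], [0.004, -0.002, -1.0]]
wrist_force: [2.7, -3.0, -8.7]
gripper_width: 0.226
gripper_force: 30.0
```

Emit:
apply_moves(
  moves=[
    [[-0.0133, 0, -0.0152], 0],
    [[-0.0149, 0, -0.0136], 0],
    [[-0.0164, 0, -0.0118], 0],
    [[-0.0176, 0, -0.0099], 0],
    [[0, 0, 0], 0],
  ],
)

```text
time_s: 5.83
tcp_pos: [0.5858, 0.061, 0.2379]
ee_rot: [[-0.995, 0.102, -0.0], [0.102, 0.995, -0.002], [-0.0, -0.002, -1.0]]
wrist_force: [-1.8, -3.6, 4.8]
gripper_width: 0.224
gripper_force: 30.0
```

Run:
```python
from m import *
s=r.sense();t=s["tcp_pos"];q=np.array([-.995,.102])  # tool x
c,sn=np.cos(PSI),np.sin(PSI);v=np.array(t[:2])-O;x=c*v[0]+sn*v[1]
print(t,s["wrist_force"],"case x",x,"a est from xz",np.arctan2(t[2]-.079,.075-x))
f=lambda a:np.array([75-178*np.cos(a)+4*np.sin(a),75+178*np.sin(a)+4*np.cos(a)])
print(f(1.05),f(1.1),f(1.0))
```

```text
[0.5858 0.061  0.2379] [-1.7634 -3.6481  4.8234] case x -0.001924152799413375 a est from xz 1.1199510302940667
[-10.098  231.3916] [ -2.1753 235.4493] [-17.8079 226.943 ]
```

The lid is at about 1.1 rad and follows the model with small forces. I continue to a bit past upright.

Emit:
apply_moves(
  moves=[
    [[-0.0186, 0, -0.0078], 0],
    [[-0.0194, 0, -0.0057], 0],
    [[-0.0199, 0, -0.0034], 0],
    [[-0.0201, 0, -0.0012], 0],
    [[-0.0201, 0, 0.0011], 0],
  ],
)

```text
time_s: 6.25
tcp_pos: [0.681, 0.0514, 0.2543]
ee_rot: [[-0.995, 0.102, -0.002], [0.102, 0.995, -0.001], [0.002, -0.001, -1.0]]
wrist_force: [-2.7, -1.3, 2.2]
gripper_width: 0.225
gripper_force: 30.0
```

Emit:
apply_moves(
  moves=[
    [[0, 0, 0], 0],
    [[0, 0, 0], 0],
  ],
)

```text
time_s: 6.42
tcp_pos: [0.6829, 0.0513, 0.2541]
ee_rot: [[-0.995, 0.102, 0.003], [0.102, 0.995, -0.001], [-0.003, -0.001, -1.0]]
wrist_force: [1.4, -4.4, 1.2]
gripper_width: 0.227
gripper_force: 30.0
```

The lid stands at about 1.66 rad. I release and rise, then look while going to filter_red.

Emit:
apply_moves(
  moves=[
    [[0, 0, 0], 0],
    [[0, 0, 0], 0],
    [[0, 0, 0], 0],
    [[0, 0, 0], 0],
    [[0, 0, 0], 0],
  ],
  hand=0.065,
)

```text
time_s: 6.83
tcp_pos: [0.6814, 0.0522, 0.2537]
ee_rot: [[-0.995, 0.101, -0.0], [0.101, 0.995, 0.0], [0.0, 0.0, -1.0]]
wrist_force: [-0.8, 0.2, -0.1]
gripper_width: 0.52
gripper_force: 0.0
```

Emit:
apply_moves(
  moves=[
    [[0, 0, -0.03], 0],
    [[0, 0, -0.03], 0],
    [[0.029, 0.026, 0], 0],
    [[0.029, 0.026, 0], 0],
    [[0.029, 0.026, 0], 0],
  ],
)

```text
time_s: 7.25
tcp_pos: [0.6023, 0.1388, 0.314]
ee_rot: [[-0.995, 0.103, 0.001], [0.103, 0.995, 0.001], [-0.001, 0.001, -1.0]]
wrist_force: [0.8, 0.4, -0.1]
gripper_width: 0.737
gripper_force: 0.0
```

Emit:
apply_moves(
  moves=[
    [[0.029, 0.026, 0], 0],
    [[0.029, 0.026, 0.01], 0],
    [[0.029, 0.026, 0.01], 0],
    [[0.029, 0.026, 0.01], 0],
    [[0.029, 0.026, 0.01], 0],
  ],
)

```text
time_s: 7.67
tcp_pos: [0.4704, 0.2833, 0.2737]
ee_rot: [[-0.995, 0.102, 0.0], [0.102, 0.995, 0.001], [-0.0, 0.001, -1.0]]
wrist_force: [0.3, 0.3, -0.0]
gripper_width: 0.747
gripper_force: 0.0
```

Run:
```python
from m import *
k=.64
print("to red",d([.4213,.3365,.036]),r.sense()["joints"])
S=imaging.capture("scene");T=imaging.capture("top")
def cut(p,t):
    L=models.cut_out(p,t);print(t,[(round(x["confidence"],2),np.round(x["extent"],3).tolist()) for x in L][:3])
for n,lo,hi,gs,gt in[("pk_yel",20,35,(461,328),(308,268)),("pk_red",0,5,(424,346),(354,268)),("pk_blue",100,125,(392,360),(401,270))]:
    a,na=cen(S,lo,hi,np.array(gs)*k,24);b,nb=cen(T,lo,hi,np.array(gt)*k,20)
    print(n,a,na,b,nb,tri([(S,a),(T,b)])[0],onz(T,b,.012))
    for p,nm in((S,"S"),(T,"T")): print(nm,[(px(x["at"]).round(1),round(x["confidence"],2),onz(p,px(x["at"]),.005)) for x in models.place_of(p,n.replace("pk_yel","pocket_yellow").replace("pk_","pocket_"))[:2]])
cv2.imwrite("pics/c1.png",np.vstack([cv2.resize(S["frame"][100:280,160:360],(600,290)),cv2.resize(T["frame"][100:230,150:310],(600,290))]))
```

```text
to red [0.0543 0.0477 0.2378] [  47.9708   13.3472   -7.2961   -0.0181  -69.3007 -143.8001]
pk_yel [295.5765 210.8282] 425 [196.7615 171.1299] 608 [0.5948 0.1406 0.0132] [0.5962 0.1423 0.012 ]
S []
T [(array([199.6, 174.5]), 0.59, array([0.5881, 0.1361, 0.005 ]))]
pk_red [272.2758 221.7623] 446 [226.3191 172.0296] 608 [0.5865 0.063  0.0129] [0.5875 0.0642 0.012 ]
S []
T [(array([229.5, 170. ]), 0.65, array([0.5941, 0.0557, 0.005 ]))]
pk_blue [249.084  232.4412] 238 [255.6883 172.1517] 600 [ 0.5801 -0.0129  0.0167] [ 0.581  -0.0135  0.012 ]
S [(array([250.8, 236.1]), 0.57, array([ 0.5855, -0.0108,  0.005 ]))]
T [(array([253.5, 171. ]), 0.9, array([ 0.5862, -0.0081,  0.005 ]))]
```

View pics/c1.png

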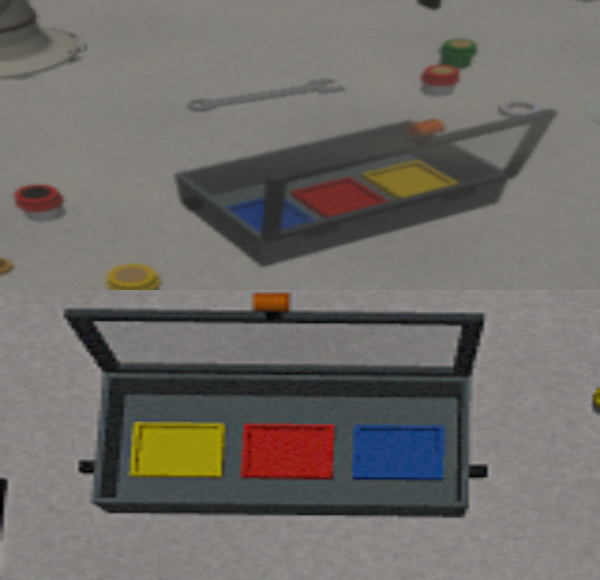

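The lid stands open (frame top edge at (270,315) in the lower crop). The pockets run yellow, red, blue from +y to −y, at about (0.595,0.140), (0.587,0.063) and (0.580,−0.014), with the tray mid-height triangulating at 13 mm. Filter_red next, with the green look-alike beside it.

Emit:
apply_moves(
  moves=[
    [[0.027, 0.024, 0.015], 0],
    [[0.027, 0.024, 0.015], 0],
    [[0, 0, 0.04], 0],
    [[0, 0, 0.03], 0],
    [[0, 0, 0], 0],
  ],
)

```text
time_s: 8.48
tcp_pos: [0.4209, 0.3321, 0.168]
ee_rot: [[-0.995, 0.104, -0.009], [0.104, 0.995, -0.009], [0.008, -0.01, -1.0]]
wrist_force: [-1.1, -1.2, -0.0]
gripper_width: 0.747
gripper_force: 0.0
```

Run:
```python
from m import *
print("to red",d([.4213,.3365,.037]))
p=imaging.capture("wrist");cv2.imwrite("pics/w2.png",p["frame"]);print(proj(p,[.4213,.3365,.054]),proj(p,[.4213,.3365,.0]))
```

```text
to red [-0.0009  0.0057  0.1309]
[261.504  190.2761] [261.1486 178.363 ]
```

View pics/w2.png

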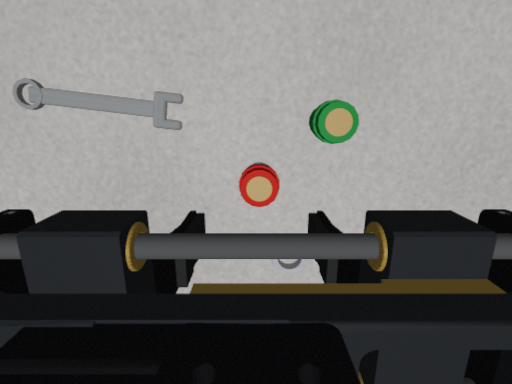

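The wrist view shows the tan-topped red at (259,188) against the prediction (261,190), with green clear at (339,122). I descend and grasp at the flange.

Emit:
apply_moves(
  moves=[
    [[-0.001, 0.004, 0.035], 0],
    [[0, 0, 0.035], 0],
    [[0, 0, 0.035], 0],
    [[0, 0, 0.018], 0],
    [[0, 0, 0], 0],
  ],
)

```text
time_s: 8.95
tcp_pos: [0.425, 0.3378, 0.049]
ee_rot: [[-0.995, 0.104, -0.003], [0.104, 0.995, -0.004], [0.002, -0.004, -1.0]]
wrist_force: [0.7, -0.1, -1.0]
gripper_width: 0.746
gripper_force: 0.0
```

Run:
```python
from m import *
print("to red",d([.4213,.3365,.037]))
```

```text
to red [ 0.0035 -0.0017  0.012 ]
```

Emit:
apply_moves(
  moves=[
    [[0.003, -0.001, 0.008], 0],
    [[0, 0, 0], 0],
    [[0, 0, 0], 0],
  ],
)

```text
time_s: 9.2
tcp_pos: [0.4227, 0.3396, 0.0448]
ee_rot: [[-0.995, 0.102, 0.002], [0.102, 0.995, 0.003], [-0.002, 0.003, -1.0]]
wrist_force: [-0.3, -0.5, 0.1]
gripper_width: 0.745
gripper_force: 0.0
```

Emit:
apply_moves(
  moves=[
    [[0, 0, 0], 0],
    [[0, 0, 0], 0],
    [[0, 0, 0], 0],
    [[0, 0, 0], 0],
    [[0, 0, 0], 0],
  ],
  hand=0.02,
)

```text
time_s: 9.62
tcp_pos: [0.4215, 0.3382, 0.0432]
ee_rot: [[-0.995, 0.102, -0.0], [0.102, 0.995, -0.001], [0.0, -0.001, -1.0]]
wrist_force: [-1.0, -2.7, 4.2]
gripper_width: 0.472
gripper_force: 30.0
```

Emit:
apply_moves(
  moves=[
    [[0, 0, 0], 0],
    [[0, 0, 0], 0],
  ],
)

```text
time_s: 9.78
tcp_pos: [0.4215, 0.3382, 0.0432]
ee_rot: [[-0.995, 0.102, -0.0], [0.102, 0.995, -0.001], [0.0, -0.001, -1.0]]
wrist_force: [-0.5, -2.4, 5.7]
gripper_width: 0.474
gripper_force: 30.0
```

Red is held (41 mm opening, TCP 43 mm above its base). I lift and carry it to the red pocket.

Emit:
apply_moves(
  moves=[
    [[0, 0, -0.02], 0],
    [[0, 0, -0.04], 0],
    [[0, 0, -0.04], 0],
    [[0, 0, -0.02], 0],
    [[-0.02, -0.0265, 0], 0],
  ],
)

```text
time_s: 10.2
tcp_pos: [0.4407, 0.3163, 0.1686]
ee_rot: [[-0.995, 0.095, 0.01], [0.095, 0.995, 0.012], [-0.009, 0.012, -1.0]]
wrist_force: [1.1, 0.6, -1.2]
gripper_width: 0.473
gripper_force: 30.0
```

Emit:
apply_moves(
  moves=[
    [[-0.0215, -0.0288, 0], 0],
    [[-0.0215, -0.0288, 0], 0],
    [[-0.0215, -0.0288, 0], 0],
    [[-0.0215, -0.0288, 0], 0],
    [[-0.0215, -0.0288, 0], 0],
  ],
)

```text
time_s: 10.62
tcp_pos: [0.5318, 0.1549, 0.1623]
ee_rot: [[-0.995, 0.101, 0.0], [0.101, 0.995, 0.001], [-0.0, 0.001, -1.0]]
wrist_force: [0.8, 0.8, -2.1]
gripper_width: 0.473
gripper_force: 30.0
```

Emit:
apply_moves(
  moves=[
    [[-0.0215, -0.0288, 0], 0],
    [[-0.0215, -0.0288, 0], 0],
    [[-0.0215, -0.0288, 0], 0],
    [[0, 0, 0], 0],
    [[0, 0, 0], 0],
  ],
)

```text
time_s: 11.03
tcp_pos: [0.587, 0.062, 0.1617]
ee_rot: [[-0.994, 0.105, -0.001], [0.105, 0.994, 0.0], [0.001, 0.0, -1.0]]
wrist_force: [0.1, 0.8, -2.6]
gripper_width: 0.468
gripper_force: 30.0
```

Run:
```python
from m import *
print("to pocket",d([.587,.0625,.0535]),r.sense()["gripper_width"])
```

```text
to pocket [-0.      0.0005  0.1082] 0.468406408570914
```

Emit:
apply_moves(
  moves=[
    [[0, 0, 0.03], 0],
    [[0, 0, 0.03], 0],
    [[0, 0, 0.025], 0],
    [[0, 0, 0.01], 0],
    [[0, 0, 0], 0],
  ],
)

```text
time_s: 11.45
tcp_pos: [0.5844, 0.064, 0.0649]
ee_rot: [[-0.995, 0.101, -0.006], [0.101, 0.995, -0.002], [0.006, -0.002, -1.0]]
wrist_force: [0.4, -0.6, -0.8]
gripper_width: 0.465
gripper_force: 30.0
```

Run:
```python
from m import *
print("to pocket",d([.587,.0625,.0532]))
S=imaging.capture("scene");cv2.imwrite("pics/c2.png",cv2.resize(S["frame"][130:270,180:360],(720,560),interpolation=cv2.INTER_CUBIC))
```

```text
to pocket [-0.0028 -0.0012  0.0117]
```

View pics/c2.png

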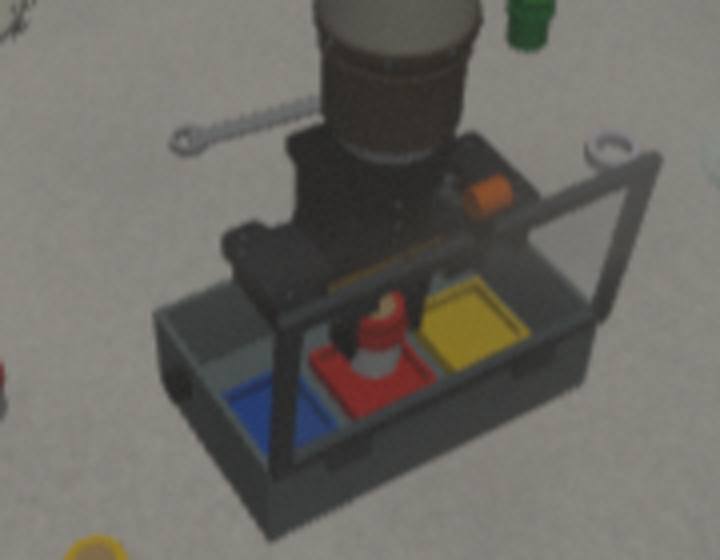

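The red holder's white base (377,360) hangs centrally over the red pocket, so I lower the last centimetre gently.

Emit:
apply_moves(
  moves=[
    [[-0.002, -0.001, 0.004], 0],
    [[0, 0, 0.003], 0],
    [[0, 0, 0], 0],
    [[0, 0, 0], 0],
  ],
)

```text
time_s: 11.83
tcp_pos: [0.5889, 0.0625, 0.0617]
ee_rot: [[-0.995, 0.102, 0.002], [0.102, 0.995, 0.001], [-0.001, 0.001, -1.0]]
wrist_force: [0.9, -0.6, -1.1]
gripper_width: 0.474
gripper_force: 30.0
```

Emit:
apply_moves(
  moves=[
    [[0, 0, 0.002], 0],
    [[0, 0, 0], 0],
    [[0, 0, 0], 0],
  ],
)

```text
time_s: 12.08
tcp_pos: [0.5884, 0.0623, 0.059]
ee_rot: [[-0.995, 0.102, 0.0], [0.102, 0.995, 0.0], [-0.0, 0.0, -1.0]]
wrist_force: [0.3, -0.1, -1.8]
gripper_width: 0.471
gripper_force: 30.0
```

Emit:
apply_moves(
  moves=[
    [[0, 0, 0.003], 0],
    [[0, 0, 0.002], 0],
    [[0, 0, 0], 0],
    [[0, 0, 0], 0],
    [[0, 0, 0], 0],
  ],
)

```text
time_s: 12.5
tcp_pos: [0.5884, 0.0623, 0.0538]
ee_rot: [[-0.995, 0.102, -0.0], [0.102, 0.995, -0.0], [0.0, -0.0, -1.0]]
wrist_force: [-0.1, -0.2, -2.2]
gripper_width: 0.468
gripper_force: 30.0
```

Emit:
apply_moves(
  moves=[
    [[0, 0, 0.001], 0],
    [[0, 0, 0], 0],
    [[0, 0, 0], 0],
  ],
)

```text
time_s: 12.75
tcp_pos: [0.5884, 0.0623, 0.0528]
ee_rot: [[-0.995, 0.102, -0.0], [0.102, 0.995, -0.0], [0.0, -0.0, -1.0]]
wrist_force: [0.1, -0.1, -1.3]
gripper_width: 0.469
gripper_force: 30.0
```

Emit:
apply_moves(
  moves=[
    [[0, 0, 0.001], 0],
    [[0, 0, 0], 0],
    [[0, 0, 0], 0],
  ],
)

```text
time_s: 13.0
tcp_pos: [0.5886, 0.0624, 0.0522]
ee_rot: [[-0.995, 0.101, 0.001], [0.101, 0.995, 0.0], [-0.001, 0.0, -1.0]]
wrist_force: [-1.3, -0.1, 1.8]
gripper_width: 0.472
gripper_force: 30.0
```

Emit:
apply_moves(
  moves=[
    [[0, 0, 0.001], 0],
    [[0, 0, 0], 0],
    [[0, 0, 0], 0],
  ],
)

```text
time_s: 13.25
tcp_pos: [0.5887, 0.0624, 0.0522]
ee_rot: [[-0.995, 0.101, 0.001], [0.101, 0.995, -0.0], [-0.001, -0.0, -1.0]]
wrist_force: [-2.2, -0.7, 6.3]
gripper_width: 0.47
gripper_force: 30.0
```

Contact came exactly at the expected height. I release, rise, and go to filter_blue.

Emit:
apply_moves(
  moves=[
    [[0, 0, 0], 0],
    [[0, 0, 0], 0],
    [[0, 0, 0], 0],
    [[0, 0, 0], 0],
    [[0, 0, -0.005], 0],
  ],
  hand=0.065,
)

```text
time_s: 13.67
tcp_pos: [0.5877, 0.0621, 0.0548]
ee_rot: [[-0.995, 0.102, -0.002], [0.102, 0.995, -0.001], [0.002, -0.001, -1.0]]
wrist_force: [-0.4, -0.5, -0.6]
gripper_width: 0.721
gripper_force: 0.0
```

Emit:
apply_moves(
  moves=[
    [[0, 0, -0.025], 0],
    [[0, 0, -0.04], 0],
    [[0, 0, -0.04], 0],
    [[-0.0023, -0.0386, 0], 0],
    [[-0.0023, -0.0386, 0], 0],
  ],
)

```text
time_s: 14.08
tcp_pos: [0.5872, -0.0139, 0.1646]
ee_rot: [[-0.995, 0.097, 0.008], [0.097, 0.995, 0.002], [-0.007, 0.002, -1.0]]
wrist_force: [0.3, -0.3, -0.9]
gripper_width: 0.741
gripper_force: 0.0
```

Emit:
apply_moves(
  moves=[
    [[-0.0023, -0.0386, 0], 0],
    [[-0.0023, -0.0386, 0], 0],
    [[-0.0023, -0.0386, 0], 0],
    [[-0.0023, -0.0386, 0], 0],
    [[-0.0023, -0.0386, 0], 0],
  ],
)

```text
time_s: 14.5
tcp_pos: [0.5766, -0.2099, 0.1612]
ee_rot: [[-0.995, 0.101, 0.0], [0.101, 0.995, -0.0], [-0.0, -0.0, -1.0]]
wrist_force: [1.1, -0.0, -0.1]
gripper_width: 0.746
gripper_force: 0.0
```

Emit:
apply_moves(
  moves=[
    [[-0.0023, -0.0386, 0], 0],
    [[-0.0023, -0.0386, 0], 0],
    [[-0.0023, -0.0386, 0], 0],
    [[0, 0, 0], 0],
    [[0, 0, 0], 0],
  ],
)

```text
time_s: 14.92
tcp_pos: [0.5712, -0.3261, 0.1603]
ee_rot: [[-0.994, 0.106, -0.001], [0.106, 0.994, 0.0], [0.001, 0.0, -1.0]]
wrist_force: [0.6, 0.2, -0.4]
gripper_width: 0.742
gripper_force: 0.0
```

Run:
```python
from m import *
print("to blue",d([.5732,-.3235,.043]))
p=imaging.capture("wrist");cv2.imwrite("pics/w3.png",p["frame"]);print(proj(p,[.5732,-.3235,.054]),cen(p,8,22,proj(p,[.5732,-.3235,.054]),22,50,60))
```

```text
to blue [-0.0017  0.0028  0.1173]
[258.742 193.367] (array([256.1538, 191.1223]), 507)
```

View pics/w3.png

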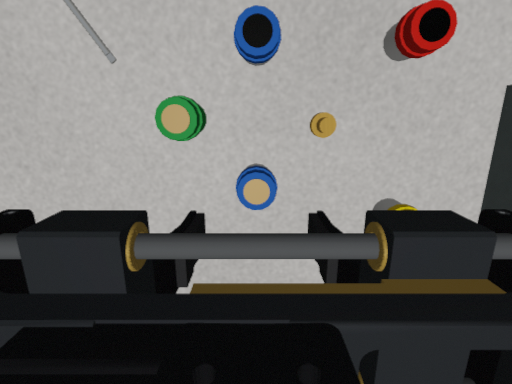

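The tan-topped blue is at (256,191), centred between the fingers. Green (178,119) and the blank (258,33) are clear, so I descend.

Emit:
apply_moves(
  moves=[
    [[-0.001, 0.001, 0.035], 0],
    [[0, 0, 0.035], 0],
    [[0, 0, 0.03], 0],
    [[0, 0, 0.014], 0],
    [[0, 0, 0], 0],
  ],
)

```text
time_s: 15.38
tcp_pos: [0.5708, -0.3204, 0.0426]
ee_rot: [[-0.995, 0.1, -0.008], [0.1, 0.995, 0.003], [0.008, 0.002, -1.0]]
wrist_force: [-0.9, 0.2, 0.0]
gripper_width: 0.748
gripper_force: 0.0
```

Emit:
apply_moves(
  moves=[
    [[0, 0, 0], 0],
    [[0, 0, 0], 0],
  ],
)

```text
time_s: 15.55
tcp_pos: [0.5746, -0.3227, 0.0486]
ee_rot: [[-0.995, 0.1, 0.003], [0.1, 0.995, -0.001], [-0.003, -0.001, -1.0]]
wrist_force: [0.0, -0.4, 0.9]
gripper_width: 0.746
gripper_force: 0.0
```

Run:
```python
from m import *
print("to blue",d([.5732,-.3245,.042]))
```

```text
to blue [ 0.0013 -0.002   0.0066]
```

Emit:
apply_moves(
  moves=[
    [[0.001, -0.002, 0.004], 0],
    [[0, 0, 0], 0],
    [[0, 0, 0], 0],
  ],
)

```text
time_s: 15.8
tcp_pos: [0.5722, -0.3251, 0.0438]
ee_rot: [[-0.995, 0.102, 0.001], [0.102, 0.995, -0.0], [-0.001, -0.0, -1.0]]
wrist_force: [-0.6, 0.1, 0.4]
gripper_width: 0.749
gripper_force: 0.0
```

Emit:
apply_moves(
  moves=[
    [[0, 0, 0], 0],
    [[0, 0, 0], 0],
    [[0, 0, 0], 0],
    [[0, 0, 0], 0],
    [[0, 0, 0], 0],
  ],
  hand=0.02,
)

```text
time_s: 16.22
tcp_pos: [0.572, -0.3252, 0.043]
ee_rot: [[-0.995, 0.102, 0.0], [0.102, 0.995, -0.0], [-0.0, -0.0, -1.0]]
wrist_force: [-0.8, 0.4, 1.0]
gripper_width: 0.47
gripper_force: 30.0
```

Emit:
apply_moves(
  moves=[
    [[0, 0, 0], 0],
    [[0, 0, 0], 0],
  ],
)

```text
time_s: 16.38
tcp_pos: [0.572, -0.3252, 0.043]
ee_rot: [[-0.995, 0.102, 0.0], [0.102, 0.995, -0.0], [-0.0, -0.0, -1.0]]
wrist_force: [0.0, 0.3, 0.4]
gripper_width: 0.472
gripper_force: 30.0
```

Run:
```python
from m import *
print("to pocket blue",d([.5795,-.0145,.16]))
```

```text
to pocket blue [ 0.0241  0.3098 -0.1171]
```

Emit:
apply_moves(
  moves=[
    [[0, 0, -0.02], 0],
    [[0, 0, -0.04], 0],
    [[0, 0, -0.04], 0],
    [[0, 0, -0.02], 0],
    [[0.003, 0.0387, 0], 0],
  ],
)

```text
time_s: 16.8
tcp_pos: [0.5759, -0.2916, 0.1691]
ee_rot: [[-0.994, 0.106, 0.012], [0.106, 0.994, -0.006], [-0.012, -0.005, -1.0]]
wrist_force: [2.6, -0.1, -0.3]
gripper_width: 0.474
gripper_force: 30.0
```

Emit:
apply_moves(
  moves=[
    [[0.003, 0.0387, 0], 0],
    [[0.003, 0.0387, 0], 0],
    [[0.003, 0.0387, 0], 0],
    [[0.003, 0.0387, 0], 0],
    [[0.003, 0.0387, 0], 0],
  ],
)

```text
time_s: 17.22
tcp_pos: [0.5769, -0.0903, 0.1624]
ee_rot: [[-0.995, 0.102, -0.001], [0.102, 0.995, 0.0], [0.001, 0.0, -1.0]]
wrist_force: [0.2, 0.4, -1.1]
gripper_width: 0.473
gripper_force: 30.0
```

Emit:
apply_moves(
  moves=[
    [[0.003, 0.0387, 0], 0],
    [[0.003, 0.0387, 0], 0],
    [[0, 0, 0], 0],
    [[0, 0, 0], 0],
    [[0, 0, 0], 0],
  ],
)

```text
time_s: 17.63
tcp_pos: [0.5791, -0.0143, 0.1625]
ee_rot: [[-0.995, 0.101, -0.001], [0.101, 0.995, -0.0], [0.001, -0.0, -1.0]]
wrist_force: [-0.0, -1.3, -1.7]
gripper_width: 0.471
gripper_force: 30.0
```

Run:
```python
from m import *
print("to pocket blue",d([.5795,-.0145,.052]))
```

```text
to pocket blue [-0.0005 -0.0001  0.1105]
```

Emit:
apply_moves(
  moves=[
    [[0, 0, 0.03], 0],
    [[0, 0, 0.03], 0],
    [[0, 0, 0.025], 0],
    [[0, 0, 0.012], 0],
    [[0, 0, 0.004], 0],
  ],
)

```text
time_s: 18.05
tcp_pos: [0.5775, -0.0165, 0.0588]
ee_rot: [[-0.994, 0.105, -0.006], [0.105, 0.995, -0.001], [0.006, -0.002, -1.0]]
wrist_force: [-0.5, -0.2, -2.0]
gripper_width: 0.47
gripper_force: 30.0
```

Emit:
apply_moves(
  moves=[
    [[0, 0, 0.003], 0],
    [[0, 0, 0.001], 0],
    [[0, 0, 0.001], 0],
    [[0, 0, 0], 0],
    [[0, 0, 0], 0],
  ],
)

```text
time_s: 18.47
tcp_pos: [0.5801, -0.0145, 0.0578]
ee_rot: [[-0.995, 0.102, 0.002], [0.102, 0.995, 0.0], [-0.002, 0.001, -1.0]]
wrist_force: [-0.5, 0.1, -2.5]
gripper_width: 0.473
gripper_force: 30.0
```

Emit:
apply_moves(
  moves=[
    [[0, 0, 0.002], 0],
    [[0, 0, 0.001], 0],
    [[0, 0, 0.001], 0],
    [[0, 0, 0], 0],
    [[0, 0, 0], 0],
  ],
)

```text
time_s: 18.88
tcp_pos: [0.5795, -0.0145, 0.0528]
ee_rot: [[-0.995, 0.101, -0.0], [0.101, 0.995, -0.0], [0.0, -0.0, -1.0]]
wrist_force: [0.6, -0.1, -1.2]
gripper_width: 0.472
gripper_force: 30.0
```

Emit:
apply_moves(
  moves=[
    [[0, 0, 0.001], 0],
    [[0, 0, 0], 0],
    [[0, 0, 0], 0],
  ],
)

```text
time_s: 19.13
tcp_pos: [0.5797, -0.0145, 0.0519]
ee_rot: [[-0.995, 0.102, 0.0], [0.102, 0.995, 0.0], [-0.0, 0.0, -1.0]]
wrist_force: [0.1, -0.5, -0.4]
gripper_width: 0.465
gripper_force: 30.0
```

Emit:
apply_moves(
  moves=[
    [[0, 0, 0.001], 0],
    [[0, 0, 0], 0],
    [[0, 0, 0], 0],
  ],
)

```text
time_s: 19.38
tcp_pos: [0.5798, -0.0145, 0.0519]
ee_rot: [[-0.995, 0.101, 0.001], [0.101, 0.995, -0.0], [-0.001, -0.0, -1.0]]
wrist_force: [-1.9, 0.6, 5.3]
gripper_width: 0.469
gripper_force: 30.0
```

Emit:
apply_moves(
  moves=[
    [[0, 0, 0], 0],
    [[0, 0, 0], 0],
    [[0, 0, 0], 0],
    [[0, 0, 0], 0],
    [[0, 0, -0.005], 0],
  ],
  hand=0.06,
)

```text
time_s: 19.8
tcp_pos: [0.5787, -0.0147, 0.0548]
ee_rot: [[-0.995, 0.102, -0.003], [0.102, 0.995, -0.0], [0.002, -0.001, -1.0]]
wrist_force: [0.2, 0.4, -0.2]
gripper_width: 0.674
gripper_force: 0.0
```

Emit:
apply_moves(
  moves=[
    [[0, 0, -0.025], 0],
    [[0, 0, -0.04], 0],
    [[0, 0, -0.04], 0],
    [[0, -0.039, 0], 0],
    [[0, -0.039, 0], 0],
  ],
)

```text
time_s: 20.22
tcp_pos: [0.5738, -0.0913, 0.1647]
ee_rot: [[-0.995, 0.097, 0.008], [0.097, 0.995, 0.001], [-0.008, 0.001, -1.0]]
wrist_force: [-0.1, 0.3, -0.9]
gripper_width: 0.692
gripper_force: 0.0
```

Emit:
apply_moves(
  moves=[
    [[0, -0.039, 0], 0],
    [[0, -0.039, 0], -7],
    [[0, 0, 0], -7],
    [[0, 0, 0], -7],
    [[0, 0, 0], -7],
  ],
)

```text
time_s: 20.63
tcp_pos: [0.5636, -0.1693, 0.161]
ee_rot: [[-0.926, -0.376, -0.0], [-0.376, 0.926, 0.0], [-0.0, 0.0, -1.0]]
wrist_force: [-0.2, -0.1, -0.9]
gripper_width: 0.685
gripper_force: 0.0
```

Emit:
apply_moves(
  moves=[
    [[0, 0, 0], 0],
    [[0, 0, 0], 0],
  ],
)

```text
time_s: 20.8
tcp_pos: [0.5639, -0.1683, 0.161]
ee_rot: [[-0.929, -0.37, 0.0], [-0.37, 0.929, 0.0], [-0.0, 0.0, -1.0]]
wrist_force: [-0.8, -0.5, -0.8]
gripper_width: 0.685
gripper_force: 0.0
```

Run:
```python
from m import *
print("to yellow",d([.6285,-.1772,.043]),r.sense()["joints"][5])
```

```text
to yellow [-0.0567 -0.0322  0.118 ] -67.44664504541902
```

Emit:
apply_moves(
  moves=[
    [[-0.0283, -0.0161, 0], 0],
    [[-0.0283, -0.0161, 0], 0],
    [[0, 0, 0.02], 0],
    [[0, 0, 0], 0],
    [[0, 0, 0], 0],
  ],
)

```text
time_s: 21.22
tcp_pos: [0.6273, -0.1766, 0.1393]
ee_rot: [[-0.929, -0.371, -0.004], [-0.371, 0.929, 0.0], [0.004, 0.002, -1.0]]
wrist_force: [0.5, -0.1, 0.6]
gripper_width: 0.69
gripper_force: 0.0
```

Run:
```python
from m import *
X=[.6285,-.1772,.043]
print("to yellow",d(X))
p=imaging.capture("wrist");X[2]=.054;print(proj(p,X),cen(p,8,22,proj(p,X),16,50,60))
p=imaging.capture("top");cv2.imwrite("pics/t3.png",cv2.resize(p["frame"][80:260,150:410],(780,540)))
```

```text
to yellow [-0.0013 -0.0012  0.0963]
[253.865  199.1016] (array([252.9026, 197.1368]), 585)
```

View pics/t3.png

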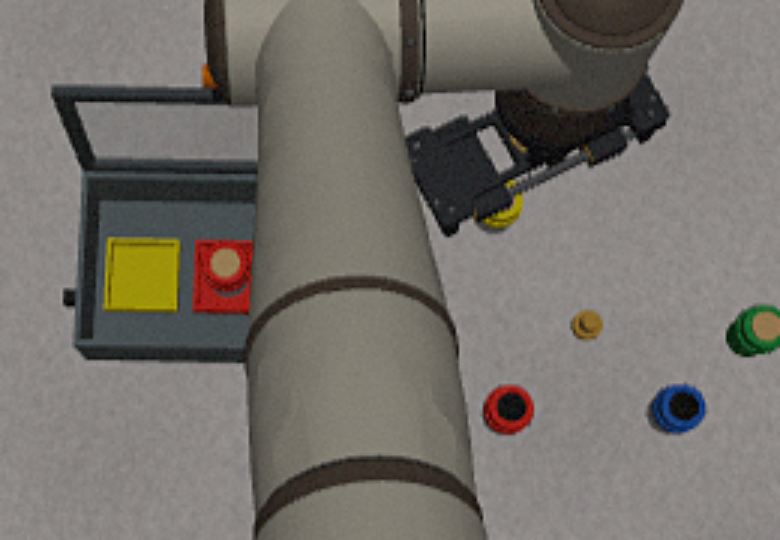

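Red stands upright in its pocket (225,265), and the gripper is clear of the case over yellow. From above, the elbow seems to pass near the lid's top, so I check from the side before descending.

Run:
```python
from m import *
p=imaging.capture("scene");cv2.imwrite("pics/s4.png",cv2.resize(p["frame"][0:330,100:512],(780,600)))
```

```text
(no output)
```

View pics/s4.png

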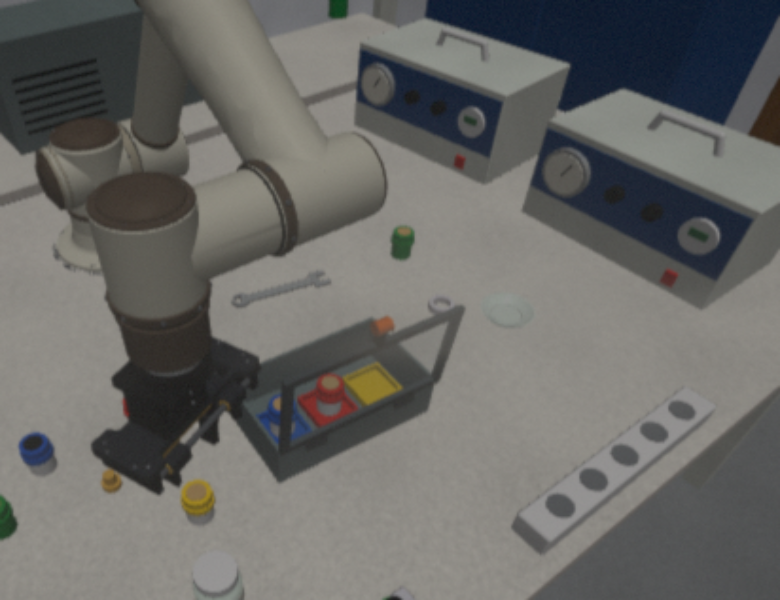

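Run:
```python
from m import *
S=imaging.capture("scene");T=imaging.capture("top")
sc=lambda x,y:np.array([100+x*412/780,y*330/600]);tc=lambda x,y:np.array([150+x/3,80+y/3])
print(tri([(S,sc(365,185)),(T,tc(207,50))]))
print("wrist ring", tri([(S,sc(272,205)),(T,tc(410,45))]))
X=tri([(S,sc(272,205)),(T,tc(410,45))])[0]
z=np.linalg.norm(X-S["eye"]);print("diam", np.hypot(30,80)*.54*z/S["intrinsics"][0][0], 95/3*np.linalg.norm(X-T["eye"])/T["intrinsics"][0][0])
```

```text
(array([0.6334, 0.0531, 0.41  ]), [0.00017914172132742966, 0.00017914172132745817])
wrist ring (array([ 0.6248, -0.0605,  0.4251]), [0.007902661938158712, 0.007902661938158615])
diam 0.07995192064094683 0.05731812025087963
```

The elbow cylinder's axis runs about 0.28 m above the TCP. At grasp height it keeps about 2 cm clear of the lid and pull, so I descend on yellow.

Emit:
apply_moves(
  moves=[
    [[-0.001, -0.002, 0.03], 0],
    [[0, 0, 0.03], 0],
    [[0, 0, 0.025], 0],
    [[0, 0, 0.008], 0],
    [[0, 0, 0], 0],
  ],
)

```text
time_s: 21.88
tcp_pos: [0.6286, -0.1784, 0.046]
ee_rot: [[-0.928, -0.372, -0.004], [-0.372, 0.928, 0.0], [0.004, 0.002, -1.0]]
wrist_force: [-0.4, -0.3, 1.0]
gripper_width: 0.687
gripper_force: 0.0
```

Emit:
apply_moves(
  moves=[
    [[0, 0, 0], 0],
    [[0, 0, 0], 0],
  ],
)

```text
time_s: 22.05
tcp_pos: [0.6316, -0.1786, 0.0502]
ee_rot: [[-0.928, -0.373, 0.004], [-0.373, 0.928, -0.001], [-0.003, -0.002, -1.0]]
wrist_force: [0.1, -0.5, 0.8]
gripper_width: 0.689
gripper_force: 0.0
```

Run:
```python
from m import *
print("to yellow",d([.6285,-.1772,.043]))
```

```text
to yellow [0.0024 0.0025 0.0072]
```

Emit:
apply_moves(
  moves=[
    [[0.001, 0.002, 0.004], 0],
    [[0, 0, 0], 0],
    [[0, 0, 0], 0],
  ],
)

```text
time_s: 22.3
tcp_pos: [0.6286, -0.1769, 0.0446]
ee_rot: [[-0.928, -0.373, 0.001], [-0.373, 0.928, -0.0], [-0.001, -0.0, -1.0]]
wrist_force: [-0.1, -0.3, -0.7]
gripper_width: 0.688
gripper_force: 0.0
```

Emit:
apply_moves(
  moves=[
    [[0, 0, 0], 0],
    [[0, 0, 0], 0],
    [[0, 0, 0], 0],
    [[0, 0, 0], 0],
    [[0, 0, 0], 0],
  ],
  hand=0.02,
)

```text
time_s: 22.72
tcp_pos: [0.6287, -0.1771, 0.044]
ee_rot: [[-0.928, -0.373, 0.0], [-0.373, 0.928, -0.0], [-0.0, -0.0, -1.0]]
wrist_force: [0.2, -0.1, 1.2]
gripper_width: 0.472
gripper_force: 30.0
```

Emit:
apply_moves(
  moves=[
    [[0, 0, 0], 0],
    [[0, 0, 0], 0],
  ],
)

```text
time_s: 22.88
tcp_pos: [0.6287, -0.1771, 0.0441]
ee_rot: [[-0.928, -0.373, 0.001], [-0.373, 0.928, -0.0], [-0.0, -0.0, -1.0]]
wrist_force: [0.2, -1.0, 0.5]
gripper_width: 0.467
gripper_force: 30.0
```

Run:
```python
from m import *
print("back off to x=.56 ",d([.563,-.17,.17]))
```

```text
back off to x=.56  [ 0.0582  0.031  -0.126 ]
```

Emit:
apply_moves(
  moves=[
    [[0, 0, -0.02], 0],
    [[0, 0, -0.04], 0],
    [[0, 0, -0.04], 0],
    [[0, 0, -0.022], 0],
    [[0.029, 0.0155, 0], 0],
  ],
)

```text
time_s: 23.3
tcp_pos: [0.6036, -0.1743, 0.1722]
ee_rot: [[-0.927, -0.375, 0.017], [-0.375, 0.927, -0.004], [-0.014, -0.01, -1.0]]
wrist_force: [1.0, -1.2, -1.0]
gripper_width: 0.471
gripper_force: 30.0
```

Emit:
apply_moves(
  moves=[
    [[0.029, 0.0155, 0], 0],
    [[0, 0, 0], 7],
    [[0, 0, 0], 7],
    [[0, 0, 0], 7],
    [[0, 0, 0], 7],
  ],
)

```text
time_s: 23.72
tcp_pos: [0.5623, -0.1696, 0.1655]
ee_rot: [[-0.994, 0.113, -0.001], [0.113, 0.994, 0.001], [0.001, 0.0, -1.0]]
wrist_force: [0.0, 0.5, -1.2]
gripper_width: 0.471
gripper_force: 30.0
```

Emit:
apply_moves(
  moves=[
    [[0, 0, 0], 0],
    [[0, 0, 0], 0],
  ],
)

```text
time_s: 23.88
tcp_pos: [0.5627, -0.1697, 0.1654]
ee_rot: [[-0.995, 0.104, -0.001], [0.104, 0.995, 0.0], [0.001, 0.0, -1.0]]
wrist_force: [0.1, -0.6, -0.5]
gripper_width: 0.468
gripper_force: 30.0
```

Run:
```python
from m import *
print("to pocket yellow",d([.595,.1403,.16]))
```

```text
to pocket yellow [-0.0001  0.3117  0.0055]
```

Emit:
apply_moves(
  moves=[
    [[0, 0.039, 0], 0],
    [[0, 0.039, 0], 0],
    [[0, 0.039, 0], 0],
    [[0, 0.039, 0], 0],
    [[0, 0.039, 0], 0],
  ],
)

```text
time_s: 24.3
tcp_pos: [0.5836, 0.0257, 0.1657]
ee_rot: [[-0.995, 0.104, -0.0], [0.104, 0.995, -0.0], [0.0, -0.0, -1.0]]
wrist_force: [1.5, -0.4, -1.8]
gripper_width: 0.47
gripper_force: 30.0
```

Emit:
apply_moves(
  moves=[
    [[0, 0.039, 0], 0],
    [[0, 0.039, 0], 0],
    [[0, 0.039, 0], 0],
    [[0, 0, 0], 0],
    [[0, 0, 0], 0],
  ],
)

```text
time_s: 24.72
tcp_pos: [0.5961, 0.1427, 0.1652]
ee_rot: [[-0.995, 0.101, -0.001], [0.101, 0.995, -0.0], [0.001, -0.0, -1.0]]
wrist_force: [-0.5, -1.6, -1.6]
gripper_width: 0.468
gripper_force: 30.0
```

Emit:
apply_moves(
  moves=[
    [[0, 0, 0], 0],
  ],
)

```text
time_s: 24.8
tcp_pos: [0.5958, 0.1405, 0.1653]
ee_rot: [[-0.995, 0.104, -0.001], [0.104, 0.995, -0.001], [0.001, -0.001, -1.0]]
wrist_force: [0.6, -0.4, -1.5]
gripper_width: 0.466
gripper_force: 30.0
```

Run:
```python
from m import *
print("to pocket yellow",d([.595,.1403,.0531]))
```

```text
to pocket yellow [ 0.0007 -0.0002  0.1122]
```

Emit:
apply_moves(
  moves=[
    [[0, 0, 0.03], 0],
    [[0, 0, 0.03], 0],
    [[0, 0, 0.025], 0],
    [[0, 0, 0.013], 0],
    [[0, 0, 0.005], 0],
  ],
)

```text
time_s: 25.22
tcp_pos: [0.5945, 0.1379, 0.06]
ee_rot: [[-0.994, 0.108, -0.005], [0.108, 0.994, -0.002], [0.005, -0.003, -1.0]]
wrist_force: [0.3, -0.8, -0.8]
gripper_width: 0.467
gripper_force: 30.0
```

Emit:
apply_moves(
  moves=[
    [[0, 0, 0.003], 0],
    [[0, 0, 0.001], 0],
    [[0, 0, 0], 0],
    [[0, 0, 0], 0],
    [[0, 0, 0], 0],
  ],
)

```text
time_s: 25.63
tcp_pos: [0.5969, 0.1406, 0.0601]
ee_rot: [[-0.994, 0.106, 0.002], [0.106, 0.994, 0.001], [-0.002, 0.001, -1.0]]
wrist_force: [-0.6, -0.1, -0.7]
gripper_width: 0.473
gripper_force: 30.0
```

Emit:
apply_moves(
  moves=[
    [[0, 0, 0.001], 0],
    [[0, 0, 0.001], 0],
    [[0, 0, 0.001], 0],
    [[0, 0, 0], 0],
    [[0, 0, 0], 0],
  ],
)

```text
time_s: 26.05
tcp_pos: [0.5962, 0.1404, 0.0558]
ee_rot: [[-0.994, 0.106, -0.0], [0.106, 0.994, -0.0], [0.0, -0.0, -1.0]]
wrist_force: [-0.1, -0.9, -0.7]
gripper_width: 0.467
gripper_force: 30.0
```

Emit:
apply_moves(
  moves=[
    [[0, 0, 0.001], 0],
    [[0, 0, 0.001], 0],
    [[0, 0, 0], 0],
    [[0, 0, 0], 0],
    [[0, 0, 0], 0],
  ],
)

```text
time_s: 26.47
tcp_pos: [0.5963, 0.1404, 0.0538]
ee_rot: [[-0.994, 0.107, -0.0], [0.107, 0.994, -0.0], [0.0, -0.0, -1.0]]
wrist_force: [0.2, 0.4, -2.4]
gripper_width: 0.466
gripper_force: 30.0
```

Emit:
apply_moves(
  moves=[
    [[0, 0, 0.001], 0],
    [[0, 0, 0], 0],
    [[0, 0, 0], 0],
  ],
)

```text
time_s: 26.72
tcp_pos: [0.5965, 0.1405, 0.053]
ee_rot: [[-0.994, 0.106, 0.0], [0.106, 0.994, 0.0], [-0.0, 0.0, -1.0]]
wrist_force: [-0.2, -0.5, -0.1]
gripper_width: 0.473
gripper_force: 30.0
```

Emit:
apply_moves(
  moves=[
    [[0, 0, 0.001], 0],
    [[0, 0, 0], 0],
    [[0, 0, 0], 0],
  ],
)

```text
time_s: 26.97
tcp_pos: [0.5966, 0.1405, 0.053]
ee_rot: [[-0.994, 0.106, 0.001], [0.106, 0.994, 0.0], [-0.001, 0.0, -1.0]]
wrist_force: [-1.3, 0.5, 4.9]
gripper_width: 0.472
gripper_force: 30.0
```

Set down. I release, rise straight up above the lid, and look at the pockets and pull.

Emit:
apply_moves(
  moves=[
    [[0, 0, 0], 0],
    [[0, 0, 0], 0],
    [[0, 0, 0], 0],
    [[0, 0, 0], 0],
    [[0, 0, -0.005], 0],
  ],
  hand=0.06,
)

```text
time_s: 27.38
tcp_pos: [0.5949, 0.1382, 0.0553]
ee_rot: [[-0.994, 0.108, -0.005], [0.108, 0.994, -0.003], [0.004, -0.004, -1.0]]
wrist_force: [-1.1, -2.6, -1.6]
gripper_width: 0.67
gripper_force: 1.3
```

Emit:
apply_moves(
  moves=[
    [[0, 0, -0.025], 0],
    [[0, 0, -0.04], 0],
    [[0, 0, -0.04], 0],
    [[0, 0, -0.04], 0],
    [[0, 0, -0.04], 0],
  ],
)

```text
time_s: 27.8
tcp_pos: [0.596, 0.1402, 0.2435]
ee_rot: [[-0.994, 0.107, -0.0], [0.107, 0.994, -0.0], [0.0, -0.0, -1.0]]
wrist_force: [1.5, 0.4, -0.3]
gripper_width: 0.687
gripper_force: 0.0
```

Emit:
apply_moves(
  moves=[
    [[0, 0, -0.04], 0],
    [[0, 0, -0.03], 0],
    [[0, -0.039, 0], 0],
    [[0, -0.039, 0], 0],
    [[0, 0, 0], 0],
  ],
)

```text
time_s: 28.22
tcp_pos: [0.587, 0.0586, 0.3128]
ee_rot: [[-0.994, 0.11, 0.0], [0.11, 0.994, -0.0], [-0.0, -0.0, -1.0]]
wrist_force: [0.4, 0.7, -0.3]
gripper_width: 0.688
gripper_force: 0.0
```

Emit:
apply_moves(
  moves=[
    [[0, 0, 0], 0],
  ],
)

```text
time_s: 28.3
tcp_pos: [0.5877, 0.0613, 0.312]
ee_rot: [[-0.994, 0.109, 0.0], [0.109, 0.994, 0.0], [-0.0, 0.0, -1.0]]
wrist_force: [0.2, 1.0, 0.6]
gripper_width: 0.686
gripper_force: 0.0
```

Run:
```python
from m import *
print("to pull",d([.6815,.0522,.2537]))
S=imaging.capture("scene");T=imaging.capture("top");W=imaging.capture("wrist")
cv2.imwrite("pics/c5.png",np.vstack([np.hstack([cv2.resize(S["frame"][100:280,160:360],(400,290)),cv2.resize(T["frame"][90:230,150:345],(400,290))]),cv2.resize(W["frame"],(800,290))]))
```

```text
to pull [-0.0942  0.0012  0.0583]
```

View pics/c5.png

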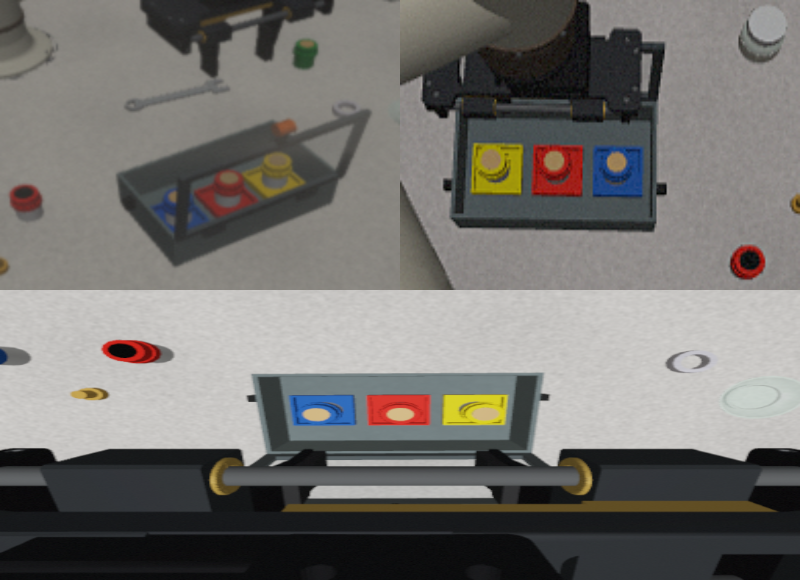

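All three are in their own pockets, with the tan discs visible through the open top. Yellow (wrist (485,413)) sits toward the +y side of its pocket, so I check numerically that it is upright.

Run:
```python
from m import *
W=imaging.capture("wrist");T=imaging.capture("top");S=imaging.capture("scene")
for n,q in(("blue",(.5797,-.0145)),("red",(.5886,.0624)),("yellow",(.5966,.1405))):
    L=[]
    for p in(W,T,S):
        g=proj(p,[*q,.063]);c,k=cen(p,8,20,g,9,50,60);L.append((p,c));print(n,g.round(1),c.round(1),k)
    x,e=tri(L);print(x,np.array(e))
    # disc outline shape in wrist
    g=proj(W,[*q,.063]);h=cv2.cvtColor(W["frame"],cv2.COLOR_BGR2HSV);m=cv2.inRange(h,(8,50,60),(19,150,255));yy,xx=np.mgrid[:384,:512];m[(xx-g[0])**2+(yy-g[1])**2>14**2]=0
    c=max(cv2.findContours(m,0,1)[0],key=cv2.contourArea);print(cv2.fitEllipse(c))
cv2.imwrite("pics/y6.png",np.hstack([cv2.resize(W["frame"][45:115,150:360],(800,267),interpolation=cv2.INTER_CUBIC)]))
```

```text
blue [201.7 165.2] [201.7 164.5] 191
blue [256.3 168.1] [255.1 167.8] 66
blue [248.1 221.5] [246.7 221.6] 21
[ 0.5788 -0.0144  0.0623] [0.0002 0.0035 0.0034]Traceback (most recent call last):
  File "<stdin>", line 10, in <module>
cv2.error: OpenCV(4.12.0) /io/opencv/modules/imgproc/src/shapedescr.cpp:361: error: (-201:Incorrect size of input array) There should be at least 5 points to fit the ellipse in function 'fitEllipseNoDirect'
```

Run:
```python
from m import *
W=imaging.capture("wrist");T=imaging.capture("top");S=imaging.capture("scene")
for n,q in(("red",(.5886,.0624)),("yellow",(.5966,.1405)),("yellow",(.5966,.146))):
    L=[]
    for p in(W,T,S):
        g=proj(p,[*q,.063]);c,k=cen(p,8,20,g,9,50,60);L.append((p,c));print(n,g.round(1),c.round(1),k)
    x,e=tri(L);print(x,np.array(e),tri(L[:2])[0])
cv2.imwrite("pics/y6.png",np.vstack([cv2.resize(W["frame"][130:215,150:360],(780,300),interpolation=cv2.INTER_CUBIC),cv2.resize(S["frame"][175:225,240:370],(780,300),interpolation=cv2.INTER_CUBIC)]))
```

```text
red [255.2 165.7] [255.2 164.8] 224
red [225.9 167. ] [224.5 167. ] 57
red [273.8 210.1] [274.4 209.8] 60
[0.5883 0.0644 0.0625] [0.002  0.0017 0.0003] [0.5808 0.064  0.0975]
yellow [309.6 165.6] [309.7 164.2] 172
yellow [195.1 166.3] [193.8 166.5] 66
yellow [298.2 198.9] [298.3 198.9] 39
[0.5958 0.1423 0.0613] [0.0015 0.0019 0.0004] [0.5978 0.1437 0.053 ]
yellow [313.4 165.2] [310.8 164.3] 145
yellow [192.9 166.5] [193.8 166.5] 66
yellow [299.8 198. ] [298.3 198.9] 39
[0.5958 0.1429 0.0612] [0.0006 0.0015 0.0009] [0.5958 0.1431 0.0623]
```

View pics/y6.png

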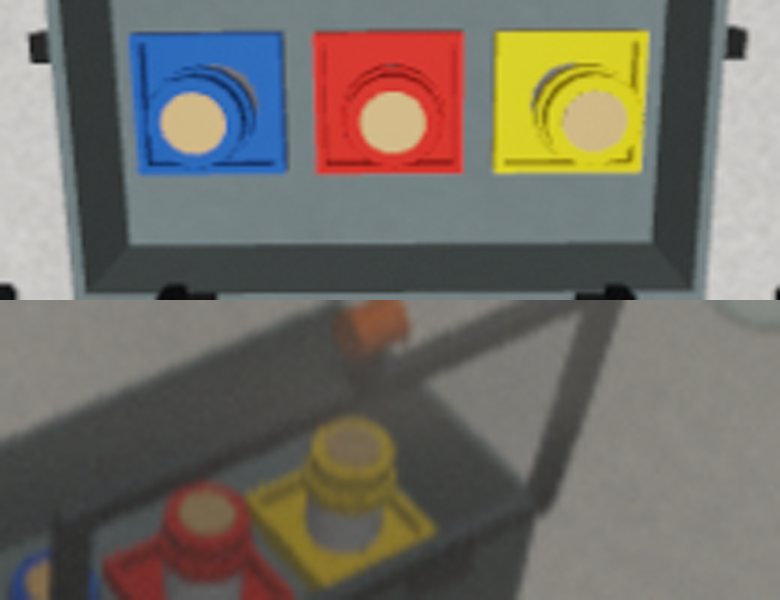

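All three stand upright inside their pockets; the lateral shift is perspective. Now back to the pull, to shut the lid.

Emit:
apply_moves(
  moves=[
    [[-0.031, 0, 0], 0],
    [[-0.031, 0.001, 0], 0],
    [[-0.031, 0, 0], 0],
    [[0, 0, 0], 0],
    [[0, 0, 0], 0],
  ],
)

```text
time_s: 29.17
tcp_pos: [0.6813, 0.054, 0.3095]
ee_rot: [[-0.994, 0.107, -0.003], [0.107, 0.994, -0.001], [0.003, -0.001, -1.0]]
wrist_force: [-0.3, 0.3, 0.6]
gripper_width: 0.689
gripper_force: 0.0
```

Run:
```python
from m import *
print("to pull",d([.682,.0520,.2537]))
S=imaging.capture("scene");T=imaging.capture("top")
for p in(S,T):
    g=proj(p,[.682,.052,.253]);print(g,cen(p,4,17,g,10))
```

```text
to pull [-0.0011 -0.0019  0.0558]
[301.8128 178.7684] (array([302.541 , 178.1967]), 61)
[223.008  104.0405] (array([221.7368, 104.6316]), 76)
```

Emit:
apply_moves(
  moves=[
    [[0, -0.001, 0.03], 0],
    [[0, 0, 0.022], 0],
    [[0, 0, 0], 0],
    [[0, 0, 0], 0],
    [[0, 0, 0], 0],
  ],
)

```text
time_s: 29.68
tcp_pos: [0.6808, 0.0531, 0.2624]
ee_rot: [[-0.994, 0.106, 0.003], [0.106, 0.994, -0.0], [-0.003, 0.0, -1.0]]
wrist_force: [-0.9, 0.6, 0.7]
gripper_width: 0.69
gripper_force: 0.0
```

Run:
```python
from m import *
print("to pull",d([.682,.0520,.2535]),r.sense()["wrist_force"])
```

```text
to pull [-0.0013 -0.0009  0.0089] [-0.8878  0.6228  0.7056]
```

Emit:
apply_moves(
  moves=[
    [[-0.001, -0.001, 0.007], 0],
    [[0, 0, 0], 0],
    [[0, 0, 0], 0],
  ],
)

```text
time_s: 29.93
tcp_pos: [0.6814, 0.0518, 0.2533]
ee_rot: [[-0.994, 0.107, 0.001], [0.107, 0.994, 0.0], [-0.001, 0.0, -1.0]]
wrist_force: [0.3, -0.9, -0.1]
gripper_width: 0.689
gripper_force: 0.0
```

Emit:
apply_moves(
  moves=[
    [[0, 0, 0], 0],
    [[0, 0, 0], 0],
    [[0, 0, 0], 0],
    [[0, 0, 0], 0],
    [[0, 0, 0], 0],
  ],
  hand=0,
)

```text
time_s: 30.35
tcp_pos: [0.6814, 0.0518, 0.2529]
ee_rot: [[-0.994, 0.107, 0.0], [0.107, 0.994, -0.0], [-0.0, -0.0, -1.0]]
wrist_force: [-0.4, -0.3, 0.6]
gripper_width: 0.394
gripper_force: 0.0
```

Emit:
apply_moves(
  moves=[
    [[0, 0, 0], 0],
    [[0, 0, 0], 0],
    [[0, 0, 0], 0],
    [[0, 0, 0], 0],
    [[0, 0, 0], 0],
  ],
)

```text
time_s: 30.77
tcp_pos: [0.6813, 0.0514, 0.2528]
ee_rot: [[-0.994, 0.107, -0.0], [0.107, 0.994, -0.001], [0.0, -0.001, -1.0]]
wrist_force: [0.1, -1.7, -1.0]
gripper_width: 0.223
gripper_force: 30.0
```

Run:
```python
from m import *
f=lambda a:np.array([75-178*np.cos(a)+4*np.sin(a),75+178*np.sin(a)+4*np.cos(a)])
A=np.linspace(1.66,0,17);P=np.array([f(a) for a in A]);print(np.c_[A[1:],-np.diff(P,axis=0)].round(2), P[-1]-P[0])
```

```text
[[ 1.56 18.43 -1.1 ]
 [ 1.45 18.45  0.81]
 [ 1.35 18.26  2.72]
 [ 1.24 17.88  4.59]
 [ 1.14 17.31  6.42]
 [ 1.04 16.55  8.18]
 [ 0.93 15.62  9.85]
 [ 0.83 14.51 11.41]
 [ 0.73 13.25 12.86]
 [ 0.62 11.85 14.16]
 [ 0.52 10.32 15.31]
 [ 0.42  8.68 16.3 ]
 [ 0.31  6.94 17.11]
 [ 0.21  5.14 17.74]
 [ 0.1   3.27 18.17]
 [ 0.    1.37 18.41]] [-197.8413 -172.9359]
```

Emit:
apply_moves(
  moves=[
    [[0.0184, 0, -0.0011], 0.3],
    [[0.0184, 0, 0.0008], 0],
    [[0.0183, 0, 0.0027], 0],
    [[0.0179, 0, 0.0046], 0],
    [[0.0173, 0, 0.0064], 0],
  ],
)

```text
time_s: 31.18
tcp_pos: [0.5919, 0.0604, 0.2398]
ee_rot: [[-0.994, 0.112, 0.003], [0.112, 0.994, -0.002], [-0.003, -0.002, -1.0]]
wrist_force: [4.4, -6.2, -3.7]
gripper_width: 0.224
gripper_force: 30.0
```

Emit:
apply_moves(
  moves=[
    [[0.0166, 0, 0.0082], 0],
    [[0.0156, 0, 0.0099], 0],
    [[0.0145, 0, 0.0114], 0],
    [[0.0133, 0, 0.0129], 0],
    [[0, 0, 0], 0],
  ],
)

```text
time_s: 31.6
tcp_pos: [0.5289, 0.0667, 0.1952]
ee_rot: [[-0.994, 0.112, -0.004], [0.112, 0.994, -0.003], [0.004, -0.003, -1.0]]
wrist_force: [0.8, -6.5, -3.0]
gripper_width: 0.23
gripper_force: 30.0
```

Run:
```python
from m import *
s=r.sense();t=np.array(s["tcp_pos"]);v=t[:2]-O;c,sn=np.cos(PSI),np.sin(PSI)
print("case",c*v[0]+sn*v[1],-sn*v[0]+c*v[1],t[2],s["wrist_force"])
for a in(.7,.73,.76,.8):print(a,75-178*np.cos(a)+4*np.sin(a),75+178*np.sin(a)+4*np.cos(a))
```

```text
case -0.05904797907591453 -0.0032808389756919885 0.19522043470557954 [ 0.79   -6.4801 -2.9535]
0.7 -58.56503858768818 192.73011707744695
0.73 -54.97356507737215 196.6834926400377
0.76 -51.26512413143891 200.52736127264177
0.8 -46.14436990019734 205.47621101750372
```

Following well (about 0.70 rad). I finish the arc gently, with a slight sideways relief.

Emit:
apply_moves(
  moves=[
    [[0.0118, -0.001, 0.0142], -0.3],
    [[0.0103, -0.001, 0.0153], -0.3],
    [[0.0087, 0, 0.0163], 0],
    [[0.0069, 0, 0.0171], 0],
    [[0, 0, 0], 0],
  ],
)

```text
time_s: 32.02
tcp_pos: [0.4929, 0.0702, 0.1323]
ee_rot: [[-0.995, 0.101, -0.002], [0.101, 0.995, -0.001], [0.002, -0.001, -1.0]]
wrist_force: [-0.5, -1.6, -1.1]
gripper_width: 0.225
gripper_force: 30.0
```

Emit:
apply_moves(
  moves=[
    [[0.0051, 0, 0.0177], 0],
    [[0.0033, 0, 0.012], 0],
    [[0, 0, 0], 0],
    [[0, 0, 0], 0],
    [[0, 0, 0], 0],
  ],
)

```text
time_s: 32.43
tcp_pos: [0.4862, 0.0709, 0.1048]
ee_rot: [[-0.995, 0.101, -0.001], [0.101, 0.995, -0.001], [0.0, -0.001, -1.0]]
wrist_force: [1.6, -5.8, -2.3]
gripper_width: 0.225
gripper_force: 30.0
```

Emit:
apply_moves(
  moves=[
    [[0.001, 0, 0.008], 0],
    [[0.001, 0, 0.008], 0],
    [[0, 0, 0.004], 0],
    [[0, 0, 0], 0],
    [[0, 0, 0], 0],
  ],
)

```text
time_s: 32.85
tcp_pos: [0.484, 0.0712, 0.0848]
ee_rot: [[-0.995, 0.102, -0.001], [0.102, 0.995, -0.001], [0.001, -0.001, -1.0]]
wrist_force: [0.9, -5.8, -1.2]
gripper_width: 0.221
gripper_force: 30.0
```

Emit:
apply_moves(
  moves=[
    [[0, 0, 0.002], 0],
    [[0, 0, 0.002], 0],
    [[0, 0, 0], 0],
    [[0, 0, 0], 0],
  ],
)

```text
time_s: 33.18
tcp_pos: [0.4839, 0.0712, 0.0809]
ee_rot: [[-0.995, 0.102, -0.001], [0.102, 0.995, -0.001], [0.001, -0.001, -1.0]]
wrist_force: [0.1, -4.9, -0.3]
gripper_width: 0.226
gripper_force: 30.0
```

Emit:
apply_moves(
  moves=[
    [[0, 0, 0.001], 0],
    [[0, 0, 0.001], 0],
    [[0, 0, 0], 0],
    [[0, 0, 0], 0],
  ],
)

```text
time_s: 33.52
tcp_pos: [0.4838, 0.0712, 0.0793]
ee_rot: [[-0.995, 0.101, -0.001], [0.101, 0.995, -0.001], [0.001, -0.001, -1.0]]
wrist_force: [0.0, -5.2, 2.5]
gripper_width: 0.223
gripper_force: 30.0
```

Emit:
apply_moves(
  moves=[
    [[0, 0, 0.001], 0],
    [[0, 0, 0], 0],
    [[0, 0, 0], 0],
  ],
)

```text
time_s: 33.77
tcp_pos: [0.4838, 0.0712, 0.0792]
ee_rot: [[-0.995, 0.101, -0.001], [0.101, 0.995, -0.001], [0.0, -0.001, -1.0]]
wrist_force: [-3.6, -5.5, 9.2]
gripper_width: 0.219
gripper_force: 30.0
```

Emit:
apply_moves(
  moves=[
    [[0, 0, 0.001], 0],
    [[0, 0, 0], 0],
    [[0, 0, 0], 0],
  ],
)

```text
time_s: 34.02
tcp_pos: [0.4839, 0.0711, 0.0791]
ee_rot: [[-0.995, 0.101, -0.0], [0.101, 0.995, -0.001], [0.0, -0.001, -1.0]]
wrist_force: [-5.0, -4.7, 14.6]
gripper_width: 0.224
gripper_force: 30.0
```

The lid is on its stop (pull at z = 79 mm with force building). I release, rise, retreat and look.

Emit:
apply_moves(
  moves=[
    [[0, 0, -0.001], 0],
    [[0, 0, 0], 0],
    [[0, 0, 0], 0],
    [[0, 0, 0], 0],
    [[0, 0, 0], 0],
  ],
  hand=0.065,
)

```text
time_s: 34.43
tcp_pos: [0.4841, 0.072, 0.0774]
ee_rot: [[-0.995, 0.101, 0.0], [0.101, 0.995, 0.0], [-0.0, 0.0, -1.0]]
wrist_force: [-0.9, 0.1, -0.4]
gripper_width: 0.515
gripper_force: 0.0
```

Emit:
apply_moves(
  moves=[
    [[0, 0, 0], 0],
    [[0, 0, -0.02], 0],
    [[0, 0, -0.04], 0],
    [[0, 0, -0.04], 0],
    [[0, 0, -0.04], 0],
  ],
)

```text
time_s: 34.85
tcp_pos: [0.4834, 0.0715, 0.2187]
ee_rot: [[-0.995, 0.101, -0.001], [0.101, 0.995, -0.001], [0.001, -0.001, -1.0]]
wrist_force: [0.9, 1.4, -0.3]
gripper_width: 0.742
gripper_force: 0.0
```

Emit:
apply_moves(
  moves=[
    [[0.02, 0, -0.03], 0],
    [[0.03, 0, -0.02], 0],
    [[0.03, 0, 0], 0],
    [[0, 0, 0], 0],
    [[0, 0, 0], 0],
  ],
)

```text
time_s: 35.27
tcp_pos: [0.4033, 0.0798, 0.2681]
ee_rot: [[-0.995, 0.1, 0.002], [0.1, 0.995, 0.001], [-0.001, 0.002, -1.0]]
wrist_force: [0.8, -0.1, -0.0]
gripper_width: 0.747
gripper_force: 0.0
```

Run:
```python
from m import *
S=imaging.capture("scene");T=imaging.capture("top")
L=[]
for p in(S,T):
    g=proj(p,[.4838,.0711,.079]);c,n=cen(p,4,17,g,10);print(g,c,n);L.append((p,c))
if not np.isnan(L[1][1]).any(): print(tri(L))
for n,q in(("blue",(.5797,-.0145)),("red",(.5886,.0624)),("yellow",(.5966,.1405))):
    M=[(p,cen(p,8,20,proj(p,[*q,.063]),9,40,50)[0]) for p in(S,T)];print(n,tri(M)) if not np.isnan(M[0][1]+M[1][1]).any() else print(n,M[0][1],M[1][1])
cv2.imwrite("pics/c7.png",np.vstack([cv2.resize(S["frame"][100:280,60:380],(600,300)),cv2.resize(T["frame"][90:260,80:420],(600,300))]))
```

```text
[252.7337 182.0419] [253.8235 181.7353] 34
[224.95   206.9725] [nan nan] 0
blue (array([ 0.5803, -0.0121,  0.0617]), [0.0009219754474525494, 0.0009219754474525036])
red (array([0.5886, 0.0654, 0.0618]), [0.0009486374321784243, 0.0009486374321784996])
yellow (array([0.5962, 0.1429, 0.0617]), [0.0009890622411714107, 0.0009890622411714211])
```

View pics/c7.png

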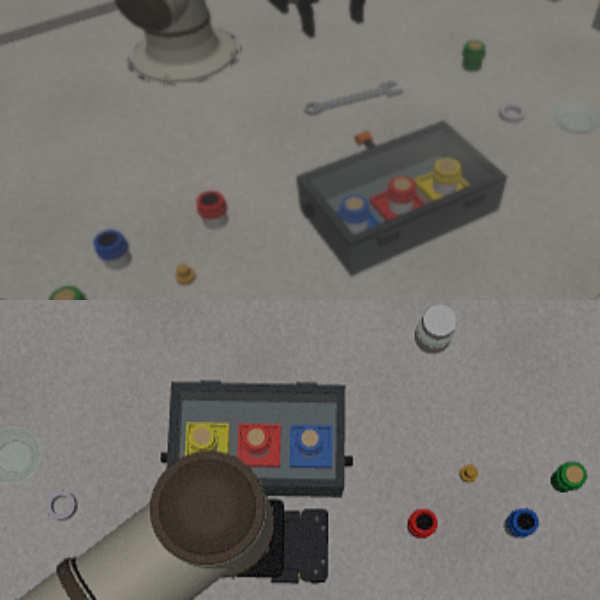

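The lid is fully shut, with the pull at scene pixel (253.8,181.7) against a predicted (252.7,182.0). All three filters stand upright in their own pockets, the blanks are untouched, and the robot is clear.

```bash
python3 -c "
from station import r
print(r.finish_job())"
```

```text
the job is handed in; nothing more can be done
None
```

I opened the lid, set the red, yellow and blue filters upright in their own pockets, shut the lid fully, left both blanks where they stood, and handed the job in at about 35 s; no verdict was returned.

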